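# Clamp the tube in the welding fixture with the wing knob under the plate

## Task

The square tube in the welding fixture lies a little short of the end locator. Slide the loose yellow end stop along its slot so that it pushes the tube gently home against the locator, then, with stop and tube still snug, tighten the red wing knob under the plate firmly, but without straining it, so that the stop stays clamped. Let go, and leave the other things on the fixture and bench where they are.

Things in the scene. Friction and masses are not known exactly. Their poses are not given: they have to be found in the camera images.
- fixture: welding fixture, fixed: dark steel plate 200 x 440 x 16 mm (x -100..100, y -210..230 about the origin), top 126 mm and underside 110 mm above the bench, on two grey rails 40 mm wide at y = -188 and +208 mm; open below between them. Origin on the bench. Its -x edge (front) faces the robot. The stop's slot runs along y at x = -80 mm.
- locator_face (a point): centre of the face, looking to the fixture's +y, of the fixed steel end locator (60 mm wide, 55 mm high) that the tube must be pushed against, 20 mm above the plate. Axes as the fixture's.
- tube_nose (a point): centre of the tube's end face next to the locator. Loose square steel tube 40 x 40 x 150 mm, about 0.45 kg, lying along the fixture's y between two guide bars 24 mm high (2.5 mm play each side), a lug 26 mm high on its top. It starts 8 to 25 mm short of the locator and slides with 1.5 to 4 N. Axes: y from nose to tail, z up.
- tube_tail (a point): centre of the tube's other end face, towards the stop, 20 mm above the plate. Axes as tube_nose.
- stop_face (a point): centre of the stop's contact face, looking to the fixture's -y (to the tube), 20 mm above the plate. The stop: yellow block 50 mm (x) x 36 mm (y), top 62 mm above the plate, on a light grey foot 94 x 36 x 14 mm reaching to the slot at the front edge. It only slides along the slot, with about 2.5 N while the knob is loose; loose, it rests where it is left.
- stop_back (a point): centre of the yellow block's back face (looking to the fixture's +y), 40 mm above the plate: a good place to push.
- stop (a joint): travel of the stop along the slot in m, 0 at the far end of its slot, growing towards the locator (the fixture's -y). The knob and its screw travel with it.
- knob_axis (a point): point on the knob's upright axis, 20 mm behind the plate's front edge, at the height of the wings' middle, about 31 mm below the plate's underside. It travels with the stop.
- wing_near (a point): middle of the knob's near wing, 72 mm from the axis. Red knob, hub 36 mm across, two opposite wings 170 mm tip to tip, each 14 mm thick and 22 mm high (about 20 to 42 mm below the plate's underside). The near wing points out past the plate's front edge towards the robot, where it can be pushed or gripped from above.
- wing_far (a point): middle of the opposite wing, under the plate.
- knob_turn (a joint): knob angle, rad: 0 with the wings along the fixture's x, growing anticlockwise seen from above (near wing swings towards the locator, fixture's -y): the tightening way. Starts loose at -0.62 to -0.53, turns with an even drag until it bites, unseen, somewhere from -0.5 to +0.5; from there the resistance climbs, to firmly tight some 0.25 rad on. It stays where it is left.
- knob: the knob as a whole; origin on its axis, level with the plate's top. Its steep screw presses a washer up against the plate's underside. Pushed square to the wing 72 mm from the axis it takes about 5 N to turn while loose; 8.5 to 10 N there is firmly tight (40 to 65 N of clamping); above 11 N strains the screw. Tightening also drags the stop towards the tube.
- nozzle: bystander: pink ceramic gas nozzle, 22 mm across, 40 mm high, standing on the plate behind the tube. Origin at the centre of its foot.
- magnet: bystander: green welding magnet, 75 x 75 x 18 mm, lying on the bench beyond the -y end of the fixture. Origin at the centre of its underside.
- driver_grip (a point): bystander: screwdriver with orange handle, 200 mm long, lying on the bench beyond the +y end of the fixture. This point is in the handle.
Not all that is in view belongs to the job. Of the things that look like the part that bears tube_nose, the middle-sized one is meant.

How it is judged (in metres and radians):
On the way, in this order (a step that is already met when the one before it is completed fails the run):
1. the tube is home against the locator with the stop against its tail, the knob not yet tight (y of tube_nose in the frame of locator_face below 0.002 m and y of stop_face in the frame of tube_tail below 0.002 m), for 0.2 s.
2. the knob is tightened firmly (contact force between knob and fixture above 38 N), for 0.2 s.
At the end, for the whole second after the job is handed in: the tube lies flat with its nose within 2 mm of the locator, the stop's face is within 2 mm of the tube's tail, and the knob is tight (screw clamping with more than 38 N) and at rest (all of step 1 and z of tube_nose in the frame of locator_face below 0.004 m and contact force between knob and fixture above 38 N and velocity of joint knob_turn between -0.05 and 0.05 rad/s); the robot touches nothing.
It fails at once if the stop is rammed against the tube (more than 30 N) (contact force between stop and tube above 30 N).
It fails at once if the knob is strained (screw clamping with more than 80 N) (contact force between knob and fixture above 80 N).
It fails at once if the nozzle is disturbed (moved more than 15 mm) (distance of nozzle from where it was at the start of the episode above 0.015 m).
It fails at once if the magnet is disturbed (moved more than 15 mm) (distance of magnet from where it was at the start of the episode above 0.015 m).
It fails at once if the screwdriver is disturbed (moved more than 15 mm) (distance of driver_grip from where it was at the start of the episode above 0.015 m).
It also fails if it takes over 61 s, if anything falls off the work surface, if the arm or the gripper's body presses on something with over 40 N, if the wrist force passes 120 N, or if a joint passes its speed limit or range.

## Robot

A 6-joint arm with a two-finger parallel gripper is mounted at the origin on the work surface. World frame = base frame: x ahead of the robot, y to its left, z up, the work surface at z = 0. Lengths are in m, angles in degrees, forces in N, time in s.
With the tool pointing down it reaches from about 0.35 to 0.875 m from the base axis. Payload 4.2 kg.
Tool frame: the origin (TCP) lies between the finger pads; the fingertips stand 17 mm ahead of it and the grasp point (between the pads) lies 2 mm behind it; z points along the fingers, y is the direction in which the jaws open and shut (so a half turn about z gives the same grasp; the last joint's range is limited). The gripper opens to 87 mm and grips with 3 to 60 N. Pads are 19 mm wide; open, the fingers measure 117 mm over their backs; the gripper's body (75 mm by 190 mm) begins 51 mm behind the grasp point.
Start: joints at [-52.449, 22.042, 0.453, 0, -68.411, -14.817], TCP at [0.242, -0.576, 0.202] pointing down, gripper open.
Joint ranges: [-179.83, 179.83], [-69.29, 118.12], [-61.27, 80.66], [-181.25, 117.63], [-171.15, -9.14], [-177.46, 177.46]. Speed limits (degrees/s): [159.86, 159.86, 180, 180, 180, 180].

## Interface

Orientations are given as a 3x3 rotation matrix whose columns are the frame's x, y, z axes.
In Python, from station import r gives the robot as it stands.
- The arm moves only by the shell command python3 -m creep 'ROWS'. ROWS is JSON, a list of rows, each a list of 7 numbers: the opening, from 0 (shut) to 1 (fully open), then the shift along the tool's x, y, z scaled (see below), then the turn, a rotation vector about the tool's x, y, z scaled (see below). A call has 1 to 5 rows; each row is the pose to reach, as a shift and turn from the pose measured when the call began, along the tool's axes at that moment, turning the shorter way round; what a row does not reach only later rows make up. The controller multiplies each number of a shift by 300 mm and each number of a turn by 180 degrees. A row lasts 1/12 s, in which the tool goes at most 41.7 mm and 7.16 degrees, less where a joint would pass 70% of its speed; a pose out of reach is approached as far as the arm can. A call with a number of a shift or a turn outside -1 to 1 is refused whole. A call with a gripper value outside its range is refused whole. The fingers move at their own pace and stop on an object; the grip force is fixed at half the most. Time passes only in rows, so rows that repeat a pose let the fingers close. It gives the time, the measured TCP pose, the force and the opening at its end, in the units of the state.
- r.sense(): the state, without advancing time (a new reading comes with each control period).
- r.capture(name): name is "scene" or "top" or "wrist"; returns the picture (420x560x3 uint8, blue, green, red); there is no depth.
- r.camera_model(name): a dict with "mtx" (3x3 intrinsics, pixels), "R" (3x3) and "t" (3): a world point X has camera coordinates R X + t; the wrist camera has in their place "mount" (4x4, takes a point from camera to tool coordinates, whose origin is the TCP and whose axes are the flange's). Camera axes: x right, y down, z forward; pixel columns grow to the right and rows downward; lengths in m; the calibration is good to about 2 mm. A picture is of the moment at which its call begins: read the wrist's pose just before it. camera_model takes no time and is no camera call.
- r.finish_job(): hands the job in, once; it reports no verdict.
Trained networks look in the newest picture that a camera, given by its name, has taken for a name from the list of things; names that differ only in an ending like _2 or _b are one class to them, and where a whole thing is asked for, a point or a joint stands for the part that bears it (a point fixed in the world has none). Each returns a list of dicts, best first, with "score" (0 to 1); they miss things now and then, are a little off and sometimes report something else, mostly with a low value. They report only what shows in the picture. A call takes as long as a camera call. They do not tell look-alikes from the thing itself.
- r.recognise(camera, target): "rect" ([left, top, right, bottom] as shares, 0 to 1, of the picture: columns of its width, rows of its height, round what is visible of it).
- r.outline_of(camera, target): "pixels" (420x560 bool, what is visible of it) and "rect" ([left, top, right, bottom] as shares, 0 to 1, of the picture: columns of its width, rows of its height, round what is visible of it).
The state is a dict: "time_s": time; "joints": joint angles; "joint_velocities": joint speeds; "effort": joint torques, N m; "tcp_pos": TCP position; "ee_rot": TCP orientation; "wrist_force": force on the tool from outside, world axes, zero at the start; "moment": the same for the moment, N m; "gripper_width": opening from 0.0 (shut) to 1.0 (fully open).
Only numpy, scipy, OpenCV 4.12 (cv2) and the standard library are available. Lean on these libraries where they do the work, as an engineer would, in place of code of your own. Each camera call takes 0.05 s, during which the arm holds its last target.

## Working session

There is one attempt and no reset: what is moved stays moved. The work goes in short steps, Python scripts to look and compute and a shell command to move; the robot and the scene stay as the last step left them, time stands still between calls to the robot, and variables do not carry over. Pictures are saved under pics/ and viewed, and the job is handed in when it is done.

```bash
ls; mkdir -p pics
cat > h.py <<'E'
import numpy as np, cv2
from station import r
def snap(cam,name,crop=None,scale=1):
    im=r.capture(cam); o=im
    if crop: a,b,c,d=crop; o=im[b:d,a:c]
    if scale!=1: o=cv2.resize(o,None,fx=scale,fy=scale,interpolation=cv2.INTER_CUBIC)
    cv2.imwrite(f'pics/{name}.png',o); return im
def cam(name):
    m=r.camera_model(name); K=np.array(m['mtx'])
    if 'mount' in m:
        s=r.sense(); T=np.array(m['mount']); R=np.array(s['ee_rot'])
        Rc=R@T[:3,:3]; C=R@T[:3,3]+np.array(s['tcp_pos'])
        return K,Rc.T,-Rc.T@C
    return K,np.array(m['R']),np.array(m['t'])
def ray(c,u,v):
    K,R,t=c; d=R.T@np.linalg.solve(K,[u,v,1.]); return -R.T@t,d
def onz(c,u,v,z):
    C,d=ray(c,u,v); return C+d*(z-C[2])/d[2]
def proj(c,X):
    K,R,t=c; p=K@(R@np.array(X,float)+t); return p[:2]/p[2]
E
python3 - <<'E'
from h import *
s=r.sense(); print({k:np.round(v,3).tolist() for k,v in s.items()})
for n in('scene','top','wrist'):
    snap(n,n+'0')
    if n!='wrist':
        K,R,t=cam(n); print(n,np.round(K,1).tolist(),np.round(-R.T@t,3),np.round(R,2).tolist())
    else: print(np.round(r.camera_model(n)['mount'],3).tolist())
E
```

```text
pics
{'time_s': 0.0, 'joints': [-52.447, 22.09, 0.38, -0.027, -68.409, -14.816], 'joint_velocities': [-0.029, 0.029, 0.037, 0.028, -0.093, 0.003], 'effort': [0.001, -39.066, 18.741, 4.22, 0.011, -0.0], 'tcp_pos': [0.241, -0.576, 0.201], 'ee_rot': [[-0.922, -0.386, -0.001], [-0.386, 0.922, 0.002], [0.0, 0.002, -1.0]], 'wrist_force': [-0.455, 0.798, -0.058], 'moment': [0.013, -0.01, -0.007], 'gripper_width': 1.002}
scene [[401.4, 0.0, 279.4], [0.0, 401.4, 204.5], [0.0, 0.0, 1.0]] [ 1.165 -0.399  0.636] [[0.59, 0.81, 0.01], [0.49, -0.34, -0.8], [-0.65, 0.47, -0.6]]
top [[515.2, 0.0, 287.2], [0.0, 515.2, 217.3], [0.0, 0.0, 1.0]] [0.465 0.009 1.455] [[-0.03, -1.0, -0.02], [-0.99, 0.03, -0.11], [0.11, 0.02, -0.99]]
[[0.001, -0.969, -0.247, 0.067], [1.0, 0.001, -0.001, 0.001], [0.002, -0.247, 0.969, -0.182], [0.0, 0.0, 0.0, 1.0]]
```

View pics/scene0.png

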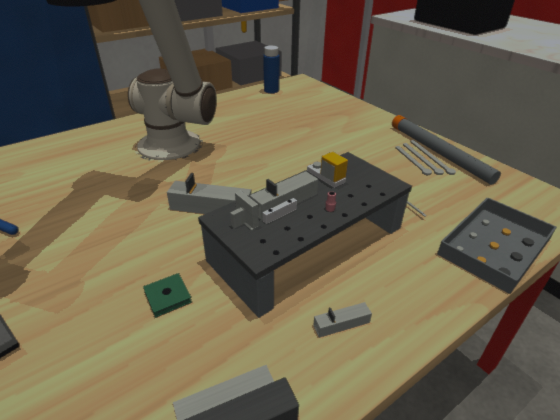

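View pics/top0.png

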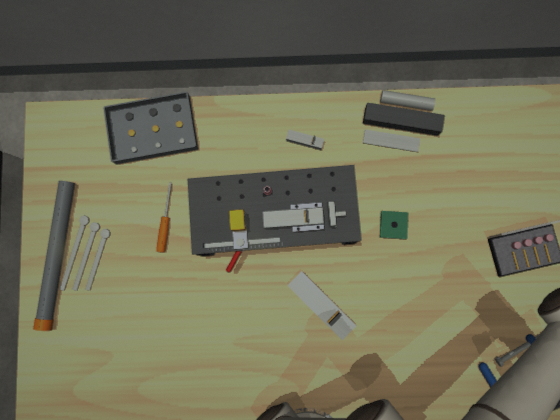

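View pics/wrist0.png

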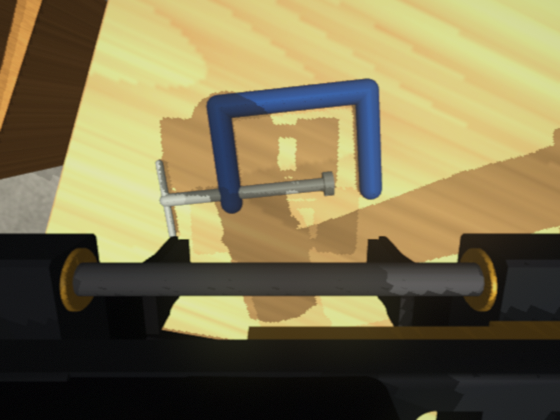

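In the top view there are three tube-like parts: one in the fixture at (293,217), a bigger one on the bench at (322,305) and a smaller one at (305,140). The one in the fixture is the middle-sized one between the guides, so it fits. I'll confirm it in a crop.

Run:
```python
from h import *
im=cv2.imread('pics/top0.png'); 
cv2.imwrite('pics/top0c.png',cv2.resize(im[155:290,175:375],None,fx=4,fy=4,interpolation=cv2.INTER_CUBIC))
im=cv2.imread('pics/scene0.png'); 
cv2.imwrite('pics/scene0c.png',cv2.resize(im[135:315,190:420],None,fx=3.3,fy=3.3,interpolation=cv2.INTER_CUBIC))
```

```text
(no output)
```

View pics/top0c.png

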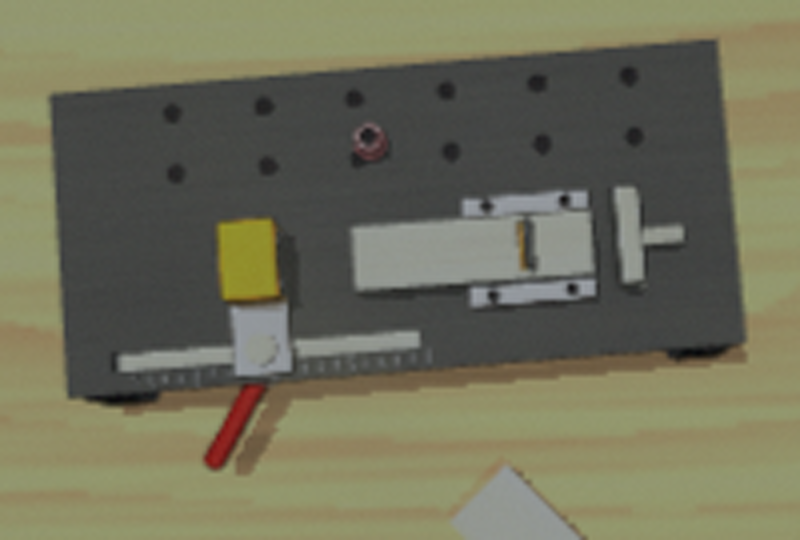

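View pics/scene0c.png

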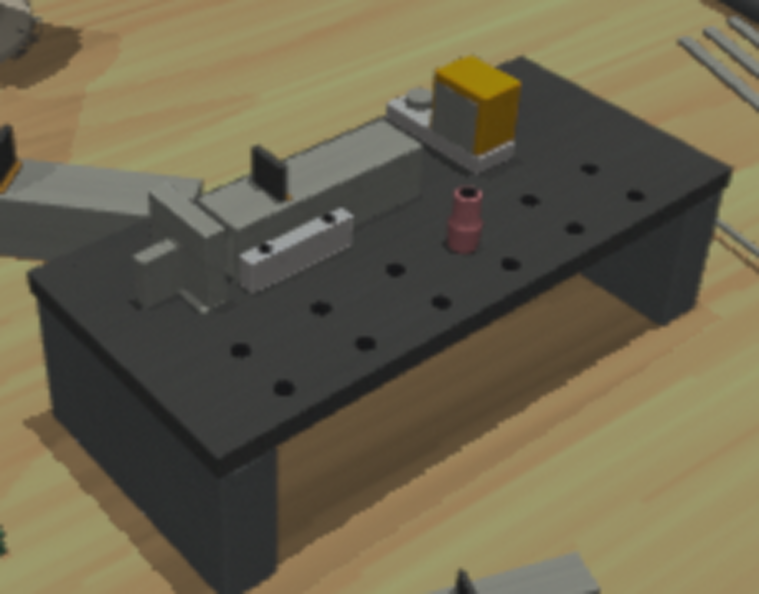

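The crop confirms it: the tube at crop (475,250) sits between the guides with a lug on top, and the locator plate is at (630,235). The yellow stop is at (247,260), its foot and slot are in front, and the red near wing runs from (262,388) to (213,462). Next I'll fit the fixture pose from the plate corners in both views.

```bash
cat > fit.py <<'E'
from h import *
from scipy.optimize import least_squares
ct,cs=cam('top'),cam('scene')
T=lambda u,v:(u/4+175,v/4+155)
S=lambda u,v:(u/3.3+190,v/3.3+135)
loc=[(.1,.23),(.1,-.21),(-.1,-.21),(-.1,.23)]
tp=[T(50,96),T(717,40),T(746,345),T(68,398)]
sp=[S(732,172),S(220,465),S(32,275),S(520,57)]
def W(p,l,z):
    c,s=np.cos(p[2]),np.sin(p[2]); return [p[0]+c*l[0]-s*l[1],p[1]+s*l[0]+c*l[1],z]
def f(p,sep=None):
    e=[]
    for l,a,b in zip(loc,tp,sp):
        if sep!='s': e+=list(proj(ct,W(p,l,p[3]))-a)
        if sep!='t': e+=list(proj(cs,W(p,l,p[3]))-b)
    return e
for sep in(None,'t','s'):
    o=least_squares(f,[.45,0,0,.126],args=(sep,)); print(sep,np.round(o.x,4),np.degrees(o.x[2]),np.round(o.fun,1))
E
python3 - <<'E'
from fit import *
p=least_squares(f,[.45,0,0,.126]).x
def L(P): 
    c,s=np.cos(p[2]),np.sin(p[2]); d=np.array(P[:2])-p[:2]; return np.round([c*d[0]+s*d[1],-s*d[0]+c*d[1]],4)
z0=.126
for n,q,z in [('tube nose mid',(593,244),z0+.04),('tube tail',(353,258),z0+.04),('yblock +y',(219,262),z0+.062),('yblock -y',(275,258),z0+.062),('ycorners -x+y',(225,300),z0+.062),('+x-y',(272,220),z0+.062),('foot edge +y',(235,340),z0+.014),('foot -y',(291,335),z0+.014),('boltfoot',(263,352),z0+.02),('loc face',(617,240),z0+.055),('wing tip',(213,463),.089),('wing at edge',(258,392),.089),('nozzle',(369,140),z0+.04)]:
    X=onz(ct,*T(*q),z); print(n,np.round(X,4),L(X))
for n,q,z in [('nose top +x',(234,243),z0+.04),('nose -x',(203,192),z0+.04),('tail +x',(422,150),z0+.04),('tail -x',(385,120),z0+.04),('y -y+x top',(477,100),z0+.062),('y +y+x top',(520,82),z0+.062),('loc face +x',(225,235),z0+.055)]:
    X=onz(cs,*S(*q),z); print(n,np.round(X,4),L(X))
for n in('top','scene'):
  for t in ('wing_near','knob','stop','tube_nose'):
    d=r.recognise(n,t)[:3]; print(n,t,[(round(x['score'],2),np.round(np.array(x['rect'])*[560,420,560,420],1).tolist()) for x in d])
E
```

```text
None [0.6424 0.0582 0.0543 0.1207] 3.1122247324554593 [-0.7 -0.4 -0.3 -0.1 -1.1 -0.3 -0.6 -0.3 -1.  -0.9 -1.8  0.3 -0.7 -0.3
 -0.2  0.5]
t [0.6407 0.0558 0.0527 0.1236] 3.0219667623615565 [ 0.1 -0.1 -0.   0.2  0.  -0.2 -0.1  0.2]
s [0.6418 0.0607 0.0544 0.1193] 3.116855942883474 [ 0.  -0.1  0.4 -0.5 -0.7  0.2  0.2  0.6]
tube nose mid [ 0.6148 -0.0605  0.166 ] [-0.034 -0.117]
tube tail [0.6103 0.0908 0.166 ] [-0.0303  0.0343]
yblock +y [0.6076 0.1725 0.188 ] [-0.0285  0.1161]
yblock -y [0.6092 0.1377 0.188 ] [-0.0289  0.0812]
ycorners -x+y [0.5839 0.1691 0.188 ] [-0.0524  0.114 ]
+x-y [0.6329 0.1392 0.188 ] [-0.005   0.0814]
foot edge +y [0.5625 0.1692 0.14  ] [-0.0737  0.1151]
foot -y [0.5647 0.1332 0.14  ] [-0.0735  0.0791]
boltfoot [0.5539 0.1507 0.146 ] [-0.0833  0.0971]
loc face [ 0.6151 -0.0747  0.181 ] [-0.0344 -0.1312]
wing tip [0.4853 0.1911 0.089 ] [-0.1497  0.1413]
wing at edge [0.5313 0.1606 0.089 ] [-0.1053  0.1083]
nozzle [0.6852 0.079  0.166 ] [0.0439 0.0185]
nose top +x [ 0.6495 -0.0656  0.166 ] [ 0.0004 -0.1239]
nose -x [ 0.5957 -0.0525  0.166 ] [-0.0526 -0.108 ]
tail +x [0.637  0.0882 0.166 ] [-0.0037  0.0303]
tail -x [0.5951 0.0915 0.166 ] [-0.0454  0.0358]
y -y+x top [0.6371 0.1329 0.188 ] [-0.0012  0.0749]
y +y+x top [0.6363 0.1719 0.188 ] [1.000e-04 1.139e-01]
loc face +x [ 0.6568 -0.0763  0.181 ] [ 0.0071 -0.135 ]
top wing_near [(0.66, [263.0, 207.1, 322.3, 229.1]), (0.6, [227.4, 252.1, 243.2, 271.8])]
top knob [(0.57, [225.5, 250.3, 240.5, 270.7])]
top stop [(0.78, [232.9, 210.4, 245.6, 272.2])]
top tube_nose [(0.94, [285.2, 273.3, 358.8, 340.4]), (0.81, [286.4, 132.0, 324.0, 148.0]), (0.79, [263.5, 210.7, 324.1, 228.3])]
scene wing_near []
scene knob [(0.42, [310.8, 150.6, 350.5, 187.3]), (0.39, [248.6, 173.2, 319.4, 220.1])]
scene stop [(0.56, [305.0, 148.6, 351.6, 186.6])]
scene tube_nose [(0.97, [170.2, 173.5, 256.7, 213.6]), (0.96, [311.4, 305.5, 374.3, 337.6])]
```

```bash
cat >> h.py <<'E'
from scipy.spatial.transform import Rotation as Ro
YAW=np.radians(3.08); FO=np.array([.641,.057])
def F2W(x,y,z): 
    c,s=np.cos(YAW),np.sin(YAW); return np.array([FO[0]+c*x-s*y,FO[1]+s*x+c*y,z])
def W2F(P):
    c,s=np.cos(YAW),np.sin(YAW); d=np.array(P[:2])-FO; return np.array([c*d[0]+s*d[1],-s*d[0]+c*d[1],*P[2:]])
def Rt(tilt=0,yaw=0):
    # tool y along fixture y, tool x to robot; tilt>0 leans body to robot (fingers forward)
    z=np.array([np.sin(np.radians(tilt)),0,-np.cos(np.radians(tilt))]); y=np.array([0,1.,0]); x=np.cross(y,z)
    return Ro.from_euler('z',YAW+np.radians(yaw)).as_matrix()@np.c_[x,y,z]
def goal(pos,R):
    s=r.sense(); Rn=np.array(s['ee_rot']); d=Rn.T@(np.array(pos)-s['tcp_pos']); w=Ro.from_matrix(Rn.T@R).as_rotvec()
    print('shift',np.round(d/.3,4),'turn',np.round(w/np.pi,4),'rows',np.linalg.norm(d)/.0417,np.degrees(np.linalg.norm(w))/7.16)
def st():
    s=r.sense(); print('t',round(s['time_s'],2),'p',np.round(s['tcp_pos'],4),'fix',np.round(W2F(s['tcp_pos']),4),'F',np.round(s['wrist_force'],2),'M',np.round(s['moment'],3),'g',round(s['gripper_width'],3)); return s
E
python3 - <<'E'
from h import *
goal([.3,-.40,.32],Rt()); goal([.66,.15,.32],Rt())
E
```

```text
shift [-0.4069  0.467  -0.3939] turn [0.     0.     0.1092] rows 5.281135257395587 2.744668965796568
shift [-2.2221  1.6943 -0.3938] turn [0.     0.     0.1092] rows 20.301825286983846 2.744668965796568
```

```bash
python3 -m creep '[[0,-0.407,0.467,-0.394,0,0,0.109],[0,-0.407,0.467,-0.394,0,0,0.109],[0,-0.407,0.467,-0.394,0,0,0.109],[0,-0.407,0.467,-0.394,0,0,0.109],[0,-0.407,0.467,-0.394,0,0,0.109]]'; python3 -c "
from h import *
st();goal([.66,.15,.32],Rt())"
```

```text
time_s: 0.97
tcp_pos: [0.2969, -0.408, 0.3147]
ee_rot: [[-0.999, -0.054, 0.0], [-0.054, 0.999, -0.0], [-0.0, -0.0, -1.0]]
wrist_force: [1.0, 0.4, -0.0]
gripper_width: 0.708
t 0.97 p [ 0.2969 -0.408   0.3147] fix [-0.3686 -0.4459  0.3147] F [ 1.04  0.36 -0.02] M [-0.067 -0.096 -0.023] g 0.708
shift [-1.3083  1.7925 -0.0175] turn [-0.      0.0001 -0.0001] rows 15.965866797220562 0.0022685846455908908
```

```bash
python3 -m creep '[[0,-0.4,0.56,-0.015,0,0,0],[0,-0.4,0.56,-0.015,0,0,0],[0,-0.4,0.56,-0.015,0,0,0],[0,-0.4,0.56,-0.015,0,0,0],[0,-0.4,0.56,-0.015,0,0,0]]'; python3 -m creep '[[0,-0.4,0.56,0,0,0,0],[0,-0.4,0.56,0,0,0,0],[0,-0.4,0.56,0,0,0,0],[0,-0.4,0.56,0,0,0,0],[0,-0.4,0.56,0,0,0,0]]'; python3 -c "
from h import *
st();goal([.66,.15,.32],Rt())"
```

```text
time_s: 1.38
tcp_pos: [0.4082, -0.2319, 0.3199]
ee_rot: [[-0.999, -0.054, 0.002], [-0.054, 0.999, -0.0], [-0.002, -0.0, -1.0]]
wrist_force: [0.4, -1.4, -1.0]
gripper_width: 0.324
time_s: 1.8
tcp_pos: [0.5196, -0.0557, 0.3205]
ee_rot: [[-0.999, -0.054, 0.003], [-0.054, 0.999, -0.0], [-0.003, -0.0, -1.0]]
wrist_force: [1.2, -0.8, 0.8]
gripper_width: 0.02
t 1.8 p [ 0.5196 -0.0557  0.3205] fix [-0.1273 -0.106   0.3205] F [ 1.19 -0.78  0.83] M [-0.066 -0.162  0.064] g 0.02
shift [-0.5044  0.6593  0.0029] turn [-0.0001  0.0009  0.0001] rows 5.97225575321111 0.02210911073678657
```

```bash
python3 -m creep '[[0,-0.504,0.659,0,0,0,0],[0,-0.504,0.659,0,0,0,0],[0,-0.504,0.659,0,0,0,0],[0,-0.504,0.659,0,0,0,0],[0,-0.504,0.659,0,0,0,0]]';  python3 -m creep '[[0,-0.07,0.09,0,0,0,0],[0,-0.07,0.09,0,0,0,0]]'; python3 -c "
from h import *
st();snap('wrist','w1');st()"
```

```text
time_s: 2.22
tcp_pos: [0.6367, 0.1166, 0.3209]
ee_rot: [[-0.999, -0.055, 0.003], [-0.055, 0.999, -0.0], [-0.003, -0.0, -1.0]]
wrist_force: [1.4, 0.2, 0.9]
gripper_width: 0.006
time_s: 2.38
tcp_pos: [0.6586, 0.1502, 0.3173]
ee_rot: [[-0.998, -0.059, 0.001], [-0.059, 0.998, -0.0], [-0.001, -0.0, -1.0]]
wrist_force: [-0.9, -0.9, -1.3]
gripper_width: 0.007
t 2.38 p [0.6586 0.1502 0.3173] fix [0.0225 0.0921 0.3173] F [-0.9  -0.89 -1.33] M [-0.075  0.029  0.008] g 0.007
t 2.43 p [0.6572 0.1478 0.318 ] fix [0.021  0.0898 0.318 ] F [-0.36 -0.45 -0.04] M [-0.056 -0.017 -0.003] g 0.003
```

View pics/w1.png

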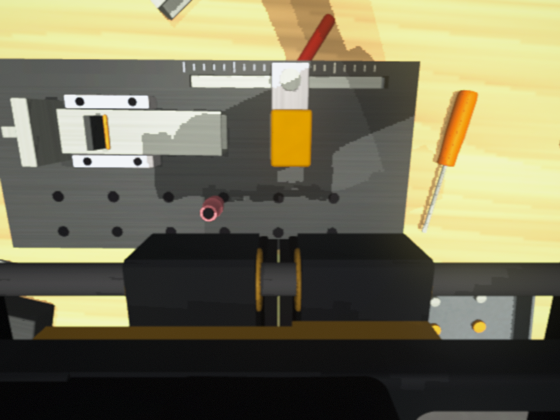

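Run:
```python
from h import *
s=st(); c=cam('wrist'); im=snap('wrist','w2',(0,0,560,260)); st()
cv2.imwrite('pics/w2c.png',cv2.resize(im[40:200,170:430],None,fx=3,fy=3,interpolation=cv2.INTER_CUBIC))
cv2.imwrite('pics/w2d.png',cv2.resize(im[40:200,0:250],None,fx=3,fy=3,interpolation=cv2.INTER_CUBIC))
import pickle; pickle.dump(c,open('c2.pkl','wb'))
```

```text
t 2.43 p [0.6572 0.1478 0.318 ] fix [0.021  0.0898 0.318 ] F [-0.36 -0.45 -0.04] M [-0.056 -0.017 -0.003] g 0.003
t 2.48 p [0.6565 0.1461 0.3192] fix [0.0203 0.0881 0.3192] F [-0.11  0.2   0.24] M [-0.039  0.017  0.024] g 0.006
```

View pics/w2c.png

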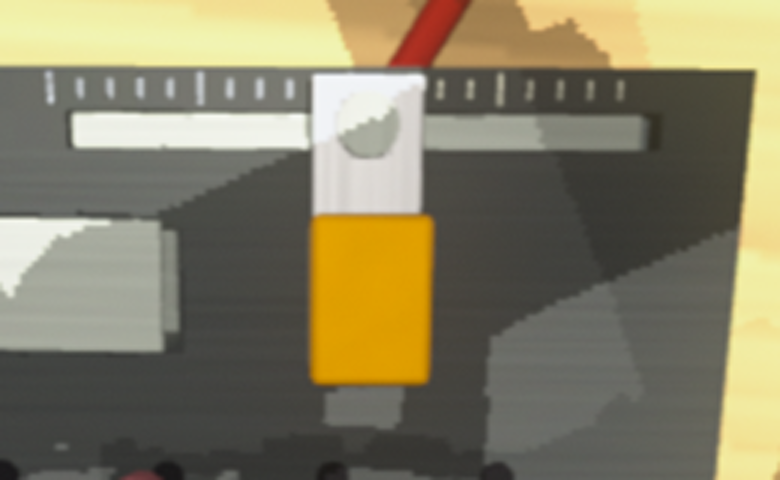

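View pics/w2d.png

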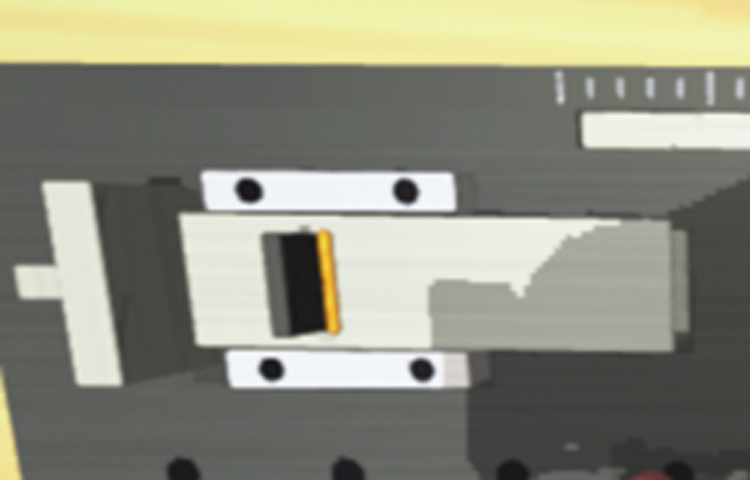

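The wrist crop shows the stop block spanning crop (312–433, 215–383) with the foot above it. The tube tail is at (165,285) and its nose at (187,280) in the second crop. The locator face is at (108,285), and the red wing leaves the plate edge at (410,68).

Run:
```python
from h import *
import pickle; c=pickle.load(open('c2.pkl','rb'))
A=lambda u,v:(u/3+170,v/3+40); B=lambda u,v:(u/3,v/3+40)
z0=.126
for n,q,z in [('plate corner -x+y',A(755,70),z0),('plate edge -x',A(50,68),z0),('plate edge -x far left',B(0,64),z0),('y +y',A(432,300),z0+.062),('y -y',A(312,300),z0+.062),('y -x',A(372,216),z0+.062),('y +x',A(371,383),z0+.062),('foot -y',A(313,140),z0+.014),('foot +y',A(422,140),z0+.014),('foot -x',A(370,75),z0+.014),('bolt',A(367,124),z0+.018),('slot end+y',A(650,130),z0),('tail top',A(161,285),z0+.04),('nose top',B(187,280),z0+.04),('loc top +y',B(108,285),z0+.055),('lug +y',B(335,282),z0+.066),('wing at edge',A(410,66),.09),('wing tip w1',(331,17),.09),('wing',(316,40),.09)]:
    X=onz(c,*q,z); print(n,np.round(X,4),np.round(W2F(X)[:2],4))
```

```text
plate corner -x+y [0.5303 0.2834 0.126 ] [-0.0983  0.232 ]
plate edge -x [0.5433 0.0501 0.126 ] [-0.0979 -0.0017]
plate edge -x far left [ 0.5529 -0.1356  0.126 ] [-0.0983 -0.1876]
y +y [0.6079 0.1766 0.188 ] [-0.0266  0.1212]
y -y [0.6099 0.1417 0.188 ] [-0.0265  0.0863]
y -x [0.5853 0.1575 0.188 ] [-0.0502  0.1034]
y +x [0.6331 0.1606 0.188 ] [-0.0023  0.1038]
foot -y [0.562  0.1387 0.14  ] [-0.0745  0.0858]
foot +y [0.5599 0.174  0.14  ] [-0.0747  0.1211]
foot -x [0.5412 0.1558 0.14  ] [-0.0943  0.104 ]
bolt [0.5564 0.1557 0.144 ] [-0.0791  0.1031]
slot end+y [0.5511 0.2512 0.126 ] [-0.0794  0.1988]
tail top [0.6095 0.0944 0.166 ] [-0.0294  0.039 ]
nose top [ 0.6168 -0.056   0.166 ] [-0.0302 -0.1115]
loc top +y [ 0.6185 -0.0706  0.181 ] [-0.0293 -0.1262]
lug +y [0.6128 0.002  0.192 ] [-0.0311 -0.0534]
wing at edge [0.5305 0.1716 0.09  ] [-0.1042  0.1203]
wing tip w1 [0.4847 0.1937 0.09  ] [-0.1487  0.145 ]
wing [0.5079 0.1798 0.09  ] [-0.1263  0.1298]
```

```bash
python3 -c "
from h import *
goal(F2W(-.027,.165,.25),Rt())"
```

```text
shift [0.1571 0.2569 0.2302] turn [-0.0004  0.0002  0.0008] rows 2.7267435550247185 0.023144482626412465
```

```bash
python3 -m creep '[[0,0.157,0.257,0.1,0,0,0],[0,0.157,0.257,0.15,0,0,0],[0,0.157,0.257,0.23,0,0,0],[0,0.157,0.257,0.23,0,0,0],[0,0.157,0.257,0.23,0,0,0]]'; python3 -c "
from h import *
st();goal(F2W(-.027,.155,.168),Rt())"
```

```text
time_s: 2.9
tcp_pos: [0.6037, 0.2194, 0.2492]
ee_rot: [[-0.998, -0.057, -0.002], [-0.057, 0.998, -0.004], [0.002, -0.004, -1.0]]
wrist_force: [0.1, 0.1, 1.1]
gripper_width: 0.013
t 2.9 p [0.6037 0.2194 0.2492] fix [-0.0285  0.1641  0.2492] F [0.07 0.12 1.06] M [-0.005 -0.12  -0.026] g 0.013
shift [-0.0055 -0.0295  0.2709] turn [-0.0011 -0.0007  0.0011] rows 1.9605244669568804 0.04370624705451604
```

```bash
python3 -m creep '[[0,-0.005,0,0.271,0,0,0],[0,-0.005,0,0.271,0,0,0],[0,-0.005,-0.03,0.271,0,0,0],[0,-0.005,-0.03,0.271,0,0,0],[0,-0.005,-0.03,0.271,0,0,0]]'; python3 -c "
from h import *
st();snap('wrist','w3');c=cam('wrist');st();snap('scene','s3',(280,100,420,220),5);st()"
```

```text
time_s: 3.32
tcp_pos: [0.6083, 0.2093, 0.172]
ee_rot: [[-0.998, -0.056, 0.004], [-0.056, 0.998, -0.002], [-0.004, -0.002, -1.0]]
wrist_force: [0.1, -0.1, 1.4]
gripper_width: 0.001
t 3.32 p [0.6083 0.2093 0.172 ] fix [-0.0244  0.1538  0.172 ] F [ 0.07 -0.07  1.37] M [-0.015  0.003 -0.014] g 0.001
t 3.37 p [0.6084 0.21   0.1724] fix [-0.0243  0.1545  0.1724] F [-0.35 -0.79  0.46] M [-0.028 -0.023 -0.046] g 0.002
t 3.42 p [0.6081 0.2104 0.1721] fix [-0.0246  0.1549  0.1721] F [ 0.36 -0.16  0.2 ] M [-0.032  0.061  0.005] g 0.006
```

View pics/w3.png

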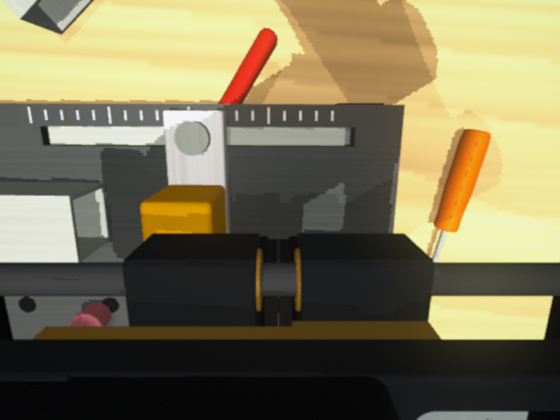

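View pics/s3.png

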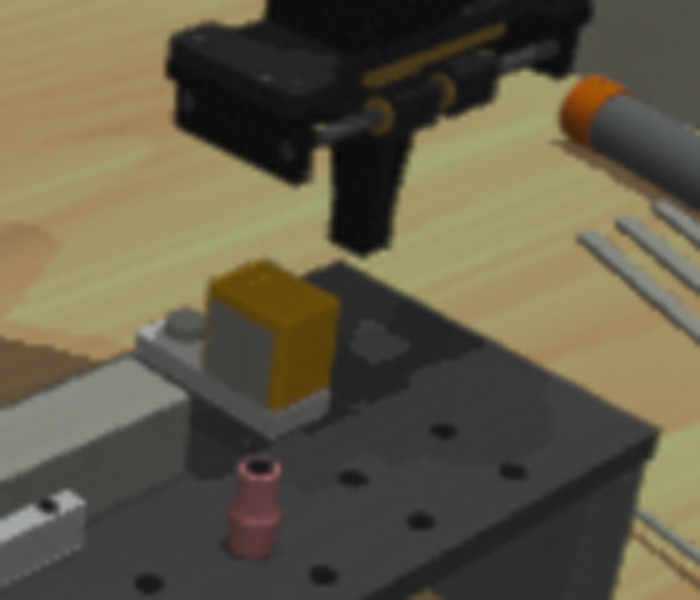

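The pictures show the closed fingers behind (+y of) the yellow block, clear of the foot and at block height. Now I'll push it along −y in small steps.

```bash
python3 -m creep '[[0,0.005,-0.03,0.01,0,0,0],[0,0.005,-0.06,0.01,0,0,0],[0,0.005,-0.065,0.01,0,0,0],[0,0.005,-0.07,0.01,0,0,0],[0,0.005,-0.075,0.01,0,0,0]]'; python3 -c "
from h import *
st()"; python3 -m creep '[[0,0,-0.01,0,0,0,0],[0,0,-0.02,0,0,0,0],[0,0,-0.03,0,0,0,0],[0,0,-0.04,0,0,0,0],[0,0,-0.05,0,0,0,0]]'; python3 -c "
from h import *
st();"
```

```text
time_s: 3.83
tcp_pos: [0.608, 0.1875, 0.1695]
ee_rot: [[-0.998, -0.056, 0.005], [-0.056, 0.998, -0.001], [-0.005, -0.001, -1.0]]
wrist_force: [-0.4, 0.7, 0.6]
gripper_width: 0.001
t 3.83 p [0.608  0.1875 0.1695] fix [-0.026   0.132   0.1695] F [-0.39  0.75  0.65] M [-0.045  0.032  0.015] g 0.001
time_s: 4.25
tcp_pos: [0.6088, 0.1722, 0.1694]
ee_rot: [[-0.998, -0.056, 0.005], [-0.056, 0.998, -0.001], [-0.005, -0.001, -1.0]]
wrist_force: [0.1, -0.8, -0.2]
gripper_width: 0.008
t 4.25 p [0.6088 0.1722 0.1694] fix [-0.026   0.1168  0.1694] F [ 0.12 -0.76 -0.23] M [0.012 0.011 0.011] g 0.008
```

```bash
python3 -c "
from h import *
snap('wrist','w4');st();snap('scene','s4',(280,100,420,220),5);st()"
```

```text
t 4.3 p [0.6087 0.1718 0.1694] fix [-0.026   0.1163  0.1694] F [ 0.06 -0.69 -0.92] M [-0.095  0.064  0.049] g 0.003
t 4.35 p [0.6088 0.172  0.1694] fix [-0.026   0.1166  0.1694] F [-0.11  0.56  0.12] M [-0.041  0.023 -0.044] g 0.006
```

View pics/s4.png

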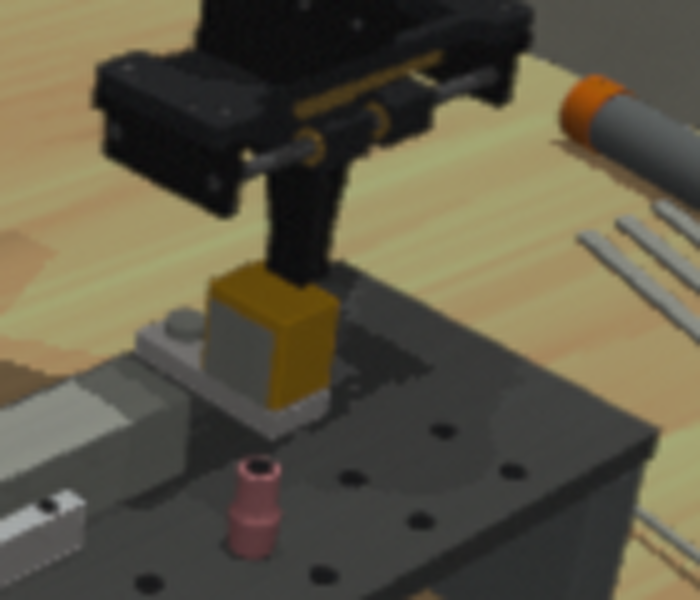

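View pics/w4.png

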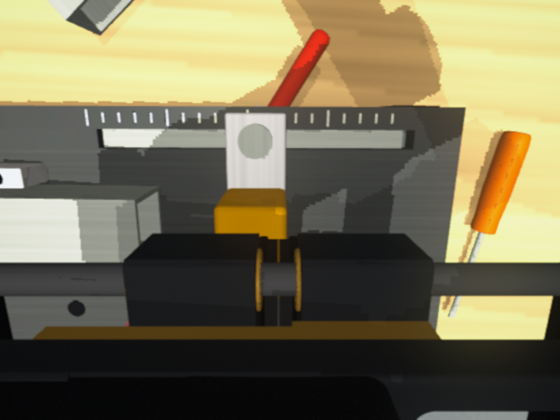

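```bash
python3 -m creep '[[0,0,-0.01,0,0,0,0],[0,0,-0.02,0,0,0,0],[0,0,-0.03,0,0,0,0],[0,0,-0.04,0,0,0,0],[0,0,-0.05,0,0,0,0]]'; python3 -c "
from h import *
st();snap('scene','s5',(280,100,420,220),5);st()"
```

```text
time_s: 4.77
tcp_pos: [0.6097, 0.1567, 0.1695]
ee_rot: [[-0.998, -0.056, 0.005], [-0.056, 0.998, -0.001], [-0.005, -0.001, -1.0]]
wrist_force: [0.5, 0.4, -0.2]
gripper_width: 0.005
t 4.77 p [0.6097 0.1567 0.1695] fix [-0.0259  0.1013  0.1695] F [ 0.48  0.43 -0.16] M [ 0.023 -0.    -0.013] g 0.005
t 4.82 p [0.6096 0.1562 0.1695] fix [-0.026   0.1008  0.1695] F [-0.33 -0.11  0.43] M [-0.065 -0.03   0.001] g 0.01
```

View pics/s5.png

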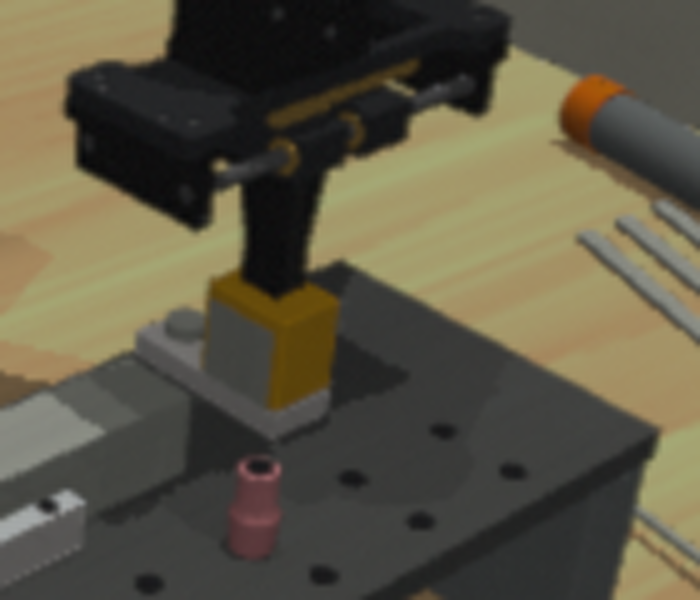

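```bash
python3 -c "
from h import *
c=cam('scene')
q=lambda X:np.round((proj(c,X)-[280,100])*5,0)
for dy in (-.008,.008):
  for z in (.152,.188,.195): print(dy,z,q(F2W(-.026,.1008+dy,z)))
for x in(-.053,-.003):
  for y in (.083,.119):
    print('blk',x,y,q(F2W(x,y,.188)),q(F2W(x,y,.14)))
print(r.sense()['tcp_pos'], r.sense()['joints'])
"
```

```text
-0.008 0.152 [250. 359.]
-0.008 0.188 [257. 290.]
-0.008 0.195 [259. 276.]
0.008 0.152 [275. 348.]
0.008 0.188 [283. 279.]
0.008 0.195 [285. 265.]
blk -0.053 0.083 [199. 273.] [192. 364.]
blk -0.053 0.119 [256. 248.] [248. 338.]
blk -0.003 0.083 [279. 318.] [269. 411.]
blk -0.003 0.119 [337. 292.] [325. 384.]
[0.60961685 0.156249   0.16948797] [  29.17936562   23.63185921   -1.9252129     0.19370898  -64.22832952
 -116.08712326]
```

```bash
python3 -c "
from h import *
c=cam('scene')
q=lambda X:np.round((proj(c,X)-[280,100])*5,0)
for z in (.155,.17,.188,.2): print(z,[q(F2W(-.0246+a,.1549+b,z)).tolist() for a,b in((0,0),(-.01,-.01),(.01,-.01),(.01,.01))])
"
```

```text
0.155 [[348.0, 311.0], [318.0, 309.0], [349.0, 327.0], [379.0, 313.0]]
0.17 [[352.0, 283.0], [321.0, 281.0], [353.0, 299.0], [383.0, 285.0]]
0.188 [[357.0, 249.0], [325.0, 247.0], [358.0, 264.0], [388.0, 251.0]]
0.2 [[360.0, 226.0], [328.0, 224.0], [361.0, 241.0], [391.0, 227.0]]
```

```bash
python3 -c "
from h import *
m=r.camera_model('wrist');T=np.array(m['mount']);K=np.array(m['mtx']);print(np.round(K,1).tolist())
def p(X):
  q=T[:3,:3].T@(np.array(X)-T[:3,3]); q=K@q; return np.round(q[:2]/q[2],1)
for z in(-.05,-.03,-.02,0,.017): print(z,[p((x,y,z)).tolist() for x in(0,.0095) for y in(-.0435,-.0585,.0435,0)])
im=cv2.imread('pics/wrist0.png');cv2.imwrite('pics/wrist0c.png',cv2.resize(im[200:350,130:430],None,fx=2.6,fy=2.6))
im=cv2.imread('pics/w4.png');cv2.imwrite('pics/w4c.png',cv2.resize(im[180:345,180:380],None,fx=3.5,fy=3.5))
"
```

```text
[[351.8, 0.0, 278.0], [0.0, 351.8, 206.4], [0.0, 0.0, 1.0]]
-0.05 [[170.9, 285.0], [134.5, 285.0], [382.2, 285.4], [276.5, 285.2], [169.1, 263.6], [132.1, 263.5], [383.9, 263.9], [276.5, 263.8]]
-0.03 [[183.6, 265.2], [151.5, 265.1], [370.0, 265.5], [276.7, 265.3], [182.2, 246.0], [149.7, 246.0], [371.3, 246.3], [276.7, 246.2]]
-0.02 [[188.9, 256.9], [158.6, 256.8], [364.9, 257.2], [276.8, 257.0], [187.7, 238.7], [156.9, 238.7], [366.1, 239.0], [276.8, 238.8]]
0 [[197.9, 242.8], [170.6, 242.8], [356.2, 243.1], [277.0, 243.0], [196.9, 226.3], [169.3, 226.3], [357.2, 226.6], [277.0, 226.5]]
0.017 [[204.2, 232.9], [179.1, 232.9], [350.1, 233.2], [277.2, 233.0], [203.4, 217.6], [178.0, 217.6], [351.0, 217.8], [277.2, 217.7]]
```

View pics/wrist0c.png

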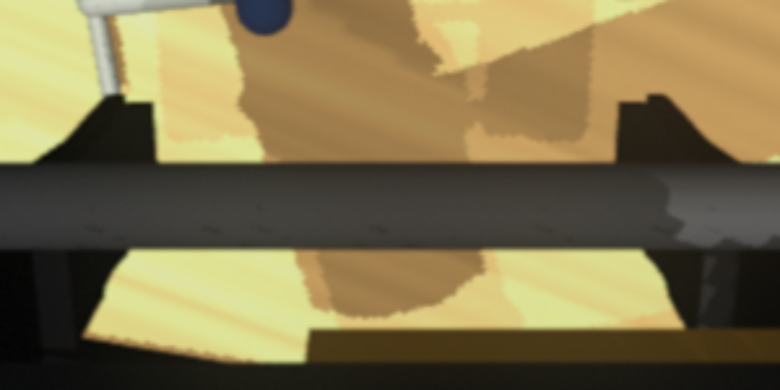

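View pics/w4c.png

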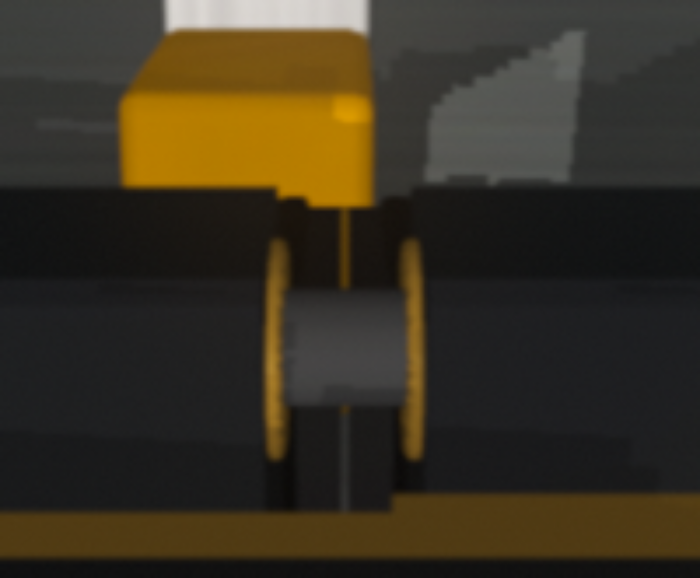

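Both views show the real fingertips about 37 mm short of where the reported TCP would put them:
- **Wrist view:** the tip corners sit at tool z ≈ −0.02.
- **Scene view:** the tip is at z ≈ 0.19 when the TCP reads 0.17.

The finger has therefore been passing just over the block without touching it. I'll back off, go lower and push again.

```bash
python3 -m creep '[[0,0,0.09,-0.02,0,0,0],[0,0,0.17,-0.02,0,0,0],[0,0,0.18,-0.02,0,0,0],[0,0,0.18,0.06,0,0,0],[0,0,0.18,0.115,0,0,0]]'; python3 -m creep '[[0,0,0,0.01,0,0,0],[0,0,0,0.01,0,0,0]]'; python3 -c "
from h import *
st();snap('scene','s6',(280,100,420,220),5);st()
c=cam('scene')
q=lambda X:np.round((proj(c,X)-[280,100])*5,0)
s=r.sense()['tcp_pos'];print([q(s+[0,0,d]) for d in (.01,.02,.03)])"
```

```text
time_s: 5.23
tcp_pos: [0.6067, 0.2108, 0.1345]
ee_rot: [[-0.998, -0.056, 0.005], [-0.056, 0.998, 0.0], [-0.005, -0.0, -1.0]]
wrist_force: [-1.6, 0.3, -1.0]
gripper_width: 0.004
time_s: 5.4
tcp_pos: [0.6059, 0.2101, 0.13]
ee_rot: [[-0.998, -0.056, 0.003], [-0.056, 0.998, -0.002], [-0.002, -0.002, -1.0]]
wrist_force: [0.1, 0.0, 0.5]
gripper_width: 0.002
t 5.4 p [0.6059 0.2101 0.13  ] fix [-0.0268  0.1548  0.13  ] F [0.15 0.02 0.45] M [ 0.018 -0.051 -0.016] g 0.002
t 5.45 p [0.6069 0.2104 0.1315] fix [-0.0258  0.155   0.1315] F [-0.35 -0.32  0.58] M [ 0.003 -0.024 -0.03 ] g 0.007
[array([343., 335.]), array([346., 317.]), array([348., 298.])]
```

View pics/s6.png

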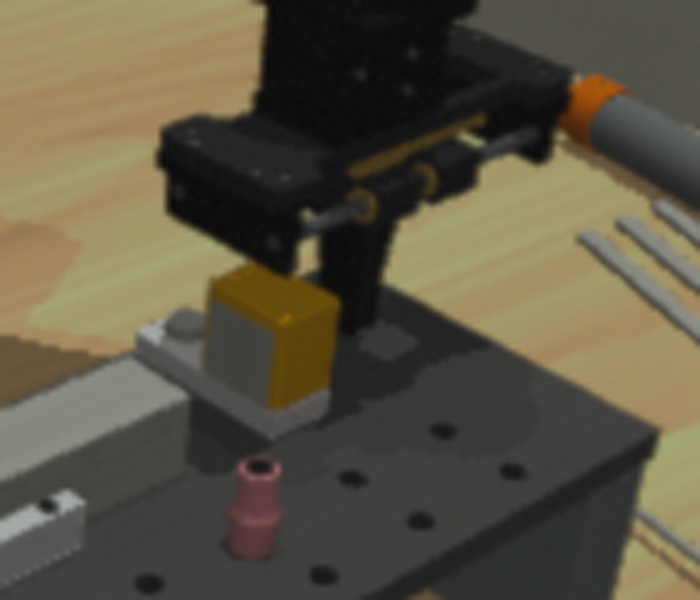

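The finger now stands behind the block at mid height: tip at crop (365,330), body clear. Pushing.

```bash
python3 -m creep '[[0,0,-0.04,0,0,0,0],[0,0,-0.06,0,0,0,0],[0,0,-0.07,0,0,0,0],[0,0,-0.08,0,0,0,0],[0,0,-0.09,0,0,0,0]]'; python3 -c "
from h import *
st()"; python3 -m creep '[[0,0,-0.01,0,0,0,0],[0,0,-0.02,0,0,0,0],[0,0,-0.03,0,0,0,0],[0,0,-0.04,0,0,0,0],[0,0,-0.05,0,0,0,0]]'; python3 -c "
from h import *
st();snap('scene','s7',(280,100,420,220),5);st()"
```

```text
time_s: 5.87
tcp_pos: [0.6089, 0.1837, 0.1327]
ee_rot: [[-0.998, -0.056, 0.007], [-0.056, 0.998, 0.001], [-0.007, 0.001, -1.0]]
wrist_force: [-0.7, 2.9, 3.1]
gripper_width: 0.005
t 5.87 p [0.6089 0.1837 0.1327] fix [-0.0252  0.1283  0.1327] F [-0.65  2.86  3.07] M [0.675 0.353 0.056] g 0.005
time_s: 6.28
tcp_pos: [0.6098, 0.1686, 0.1329]
ee_rot: [[-0.998, -0.056, 0.007], [-0.056, 0.998, 0.001], [-0.007, 0.001, -1.0]]
wrist_force: [-1.3, 2.0, 1.7]
gripper_width: 0.002
t 6.28 p [0.6098 0.1686 0.1329] fix [-0.0252  0.1131  0.1329] F [-1.25  2.05  1.67] M [ 0.681  0.466 -0.029] g 0.002
t 6.33 p [0.6098 0.1679 0.1328] fix [-0.0252  0.1124  0.1328] F [-0.05  0.01  1.06] M [0.12  0.046 0.017] g 0.003
```

View pics/s7.png

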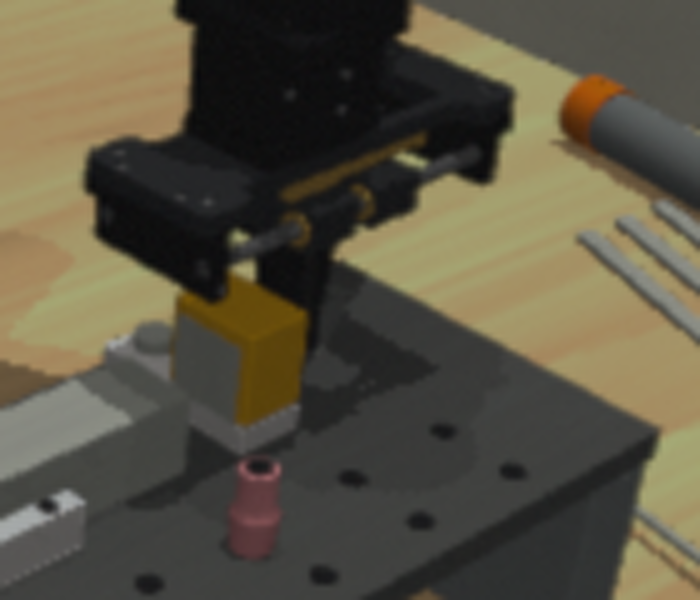

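```bash
python3 -m creep '[[0,0,-0.01,0,0,0,0],[0,0,-0.02,0,0,0,0],[0,0,-0.03,0,0,0,0],[0,0,-0.04,0,0,0,0],[0,0,-0.05,0,0,0,0]]'; python3 -c "
from h import *
st()"; python3 -m creep '[[0,0,-0.004,0,0,0,0],[0,0,-0.009,0,0,0,0],[0,0,-0.013,0,0,0,0],[0,0,-0.017,0,0,0,0],[0,0,-0.02,0,0,0,0]]'; python3 -c "
from h import *
st()";  python3 -m creep '[[0,0,-0.004,0,0,0,0],[0,0,-0.008,0,0,0,0],[0,0,-0.012,0,0,0,0],[0,0,-0.016,0,0,0,0],[0,0,-0.02,0,0,0,0]]'; python3 -c "
from h import *
st()"
```

```text
time_s: 6.75
tcp_pos: [0.6107, 0.1526, 0.1328]
ee_rot: [[-0.998, -0.056, 0.007], [-0.056, 0.998, 0.0], [-0.007, 0.0, -1.0]]
wrist_force: [-0.7, 3.1, 1.0]
gripper_width: 0.001
t 6.75 p [0.6107 0.1526 0.1328] fix [-0.0252  0.0971  0.1328] F [-0.73  3.06  0.96] M [0.711 0.341 0.011] g 0.001
time_s: 7.17
tcp_pos: [0.611, 0.1465, 0.1328]
ee_rot: [[-0.998, -0.056, 0.007], [-0.056, 0.998, 0.0], [-0.007, 0.0, -1.0]]
wrist_force: [-0.3, 2.2, 1.8]
gripper_width: 0.005
t 7.17 p [0.611  0.1465 0.1328] fix [-0.0252  0.091   0.1328] F [-0.33  2.22  1.79] M [ 0.612  0.266 -0.001] g 0.005
time_s: 7.58
tcp_pos: [0.6113, 0.1412, 0.1328]
ee_rot: [[-0.998, -0.056, 0.007], [-0.056, 0.998, 0.002], [-0.007, 0.001, -1.0]]
wrist_force: [-1.8, 4.8, 2.0]
gripper_width: 0.004
t 7.58 p [0.6113 0.1412 0.1328] fix [-0.0251  0.0857  0.1328] F [-1.82  4.75  1.95] M [ 1.453  0.601 -0.004] g 0.004
```

The force has risen to about 5 N, so the tube is being pushed. I'll continue slowly.

```bash
for i in 1 ; do python3 -m creep '[[0,0,-0.004,0,0,0,0],[0,0,-0.008,0,0,0,0],[0,0,-0.012,0,0,0,0],[0,0,-0.016,0,0,0,0],[0,0,-0.02,0,0,0,0]]'; python3 -c "
from h import *
st()"; done;  python3 -m creep '[[0,0,-0.003,0,0,0,0],[0,0,-0.006,0,0,0,0],[0,0,-0.01,0,0,0,0]]'; python3 -c "
from h import *
st();snap('wrist','w7');snap('top','t7',(175,155,375,290),4);st()"
```

```text
time_s: 8.0
tcp_pos: [0.6116, 0.1362, 0.1329]
ee_rot: [[-0.998, -0.056, 0.008], [-0.056, 0.998, 0.003], [-0.008, 0.003, -1.0]]
wrist_force: [-3.2, 5.9, 2.3]
gripper_width: 0.004
t 8.0 p [0.6116 0.1362 0.1329] fix [-0.0251  0.0807  0.1329] F [-3.19  5.95  2.29] M [1.55  0.572 0.005] g 0.004
time_s: 8.25
tcp_pos: [0.6117, 0.1343, 0.1329]
ee_rot: [[-0.998, -0.057, 0.008], [-0.057, 0.998, 0.005], [-0.008, 0.004, -1.0]]
wrist_force: [-1.9, 5.8, 1.4]
gripper_width: 0.007
t 8.25 p [0.6117 0.1343 0.1329] fix [-0.0251  0.0788  0.1329] F [-1.88  5.8   1.38] M [1.47  0.522 0.011] g 0.007
t 8.35 p [0.6117 0.134  0.1329] fix [-0.0251  0.0785  0.1329] F [-2.18  5.08  0.65] M [1.323e+00 5.460e-01 1.000e-03] g 0.007
```

View pics/t7.png

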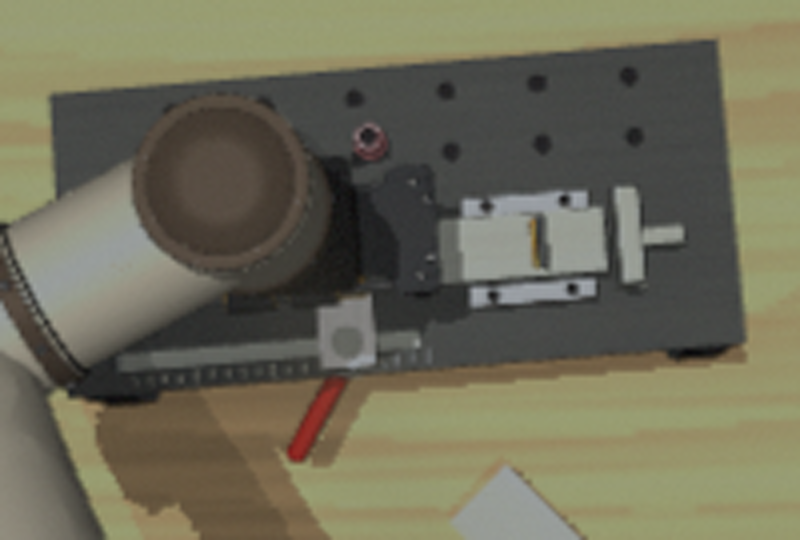

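View pics/w7.png

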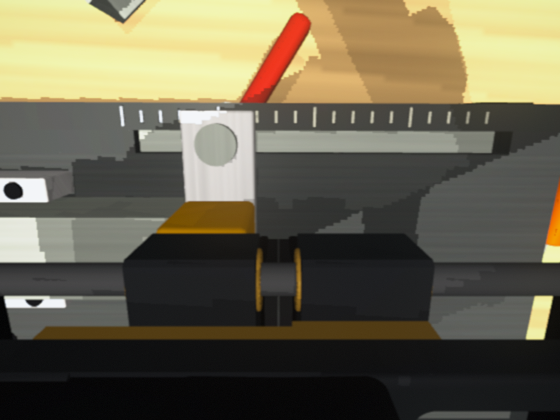

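The tube nose has moved from crop x 593 to 605, and the locator face is near 616, so a few millimetres remain.

```bash
python3 -m creep '[[0,0,-0.004,0,0,0,0],[0,0,-0.007,0,0,0,0],[0,0,-0.01,0,0,0,0],[0,0,-0.013,0,0,0,0]]'; python3 -c "
from h import *
st()";  python3 -m creep '[[0,0,-0.003,0,0,0,0],[0,0,-0.005,0,0,0,0],[0,0,-0.007,0,0,0,0]]'; python3 -c "
from h import *
st()"
```

```text
time_s: 8.68
tcp_pos: [0.6119, 0.1311, 0.1329]
ee_rot: [[-0.998, -0.057, 0.008], [-0.057, 0.998, 0.006], [-0.009, 0.006, -1.0]]
wrist_force: [-2.5, 6.0, 2.1]
gripper_width: 0.007
t 8.68 p [0.6119 0.1311 0.1329] fix [-0.0251  0.0756  0.1329] F [-2.5   6.    2.09] M [ 1.498  0.585 -0.055] g 0.007
time_s: 8.93
tcp_pos: [0.612, 0.13, 0.1329]
ee_rot: [[-0.998, -0.057, 0.009], [-0.057, 0.998, 0.008], [-0.009, 0.007, -1.0]]
wrist_force: [-1.9, 6.0, 2.3]
gripper_width: 0.006
t 8.93 p [0.612  0.13   0.1329] fix [-0.0251  0.0745  0.1329] F [-1.88  6.01  2.33] M [1.526e+00 5.890e-01 1.000e-03] g 0.006
```

```bash
python3 -m creep '[[0,0,-0.003,0,0,0,0],[0,0,-0.006,0,0,0,0],[0,0,-0.009,0,0,0,0]]'; python3 -c "
from h import *
st()";  python3 -m creep '[[0,0,-0.003,0,0,0,0],[0,0,-0.006,0,0,0,0],[0,0,-0.009,0,0,0,0]]'; python3 -c "
from h import *
st()"
```

```text
time_s: 9.18
tcp_pos: [0.6121, 0.1284, 0.1329]
ee_rot: [[-0.998, -0.057, 0.009], [-0.057, 0.998, 0.009], [-0.01, 0.009, -1.0]]
wrist_force: [-2.4, 6.4, 1.9]
gripper_width: 0.005
t 9.18 p [0.6121 0.1284 0.1329] fix [-0.0251  0.0729  0.1329] F [-2.42  6.37  1.93] M [ 1.506  0.603 -0.036] g 0.005
time_s: 9.43
tcp_pos: [0.6122, 0.1267, 0.133]
ee_rot: [[-0.998, -0.058, 0.009], [-0.058, 0.998, 0.011], [-0.01, 0.01, -1.0]]
wrist_force: [-2.5, 6.8, 2.3]
gripper_width: 0.002
t 9.43 p [0.6122 0.1267 0.133 ] fix [-0.025   0.0712  0.133 ] F [-2.55  6.82  2.26] M [ 1.59   0.552 -0.033] g 0.002
```

```bash
python3 -m creep '[[0,0,-0.003,0,0,0,0],[0,0,-0.006,0,0,0,0],[0,0,-0.009,0,0,0,0]]'; python3 -c "
from h import *
st()";  python3 -m creep '[[0,0,-0.003,0,0,0,0],[0,0,-0.006,0,0,0,0],[0,0,-0.009,0,0,0,0]]'; python3 -c "
from h import *
st();snap('top','t8',(175,155,375,290),4);snap('scene','s8',(220,130,350,230),6);st()"
```

```text
time_s: 9.68
tcp_pos: [0.6123, 0.1264, 0.133]
ee_rot: [[-0.998, -0.058, 0.01], [-0.058, 0.998, 0.014], [-0.011, 0.014, -1.0]]
wrist_force: [-4.0, 12.3, 2.9]
gripper_width: 0.003
t 9.68 p [0.6123 0.1264 0.133 ] fix [-0.025   0.0708  0.133 ] F [-3.99 12.31  2.93] M [3.235 1.102 0.025] g 0.003
time_s: 9.93
tcp_pos: [0.6123, 0.1265, 0.133]
ee_rot: [[-0.998, -0.058, 0.011], [-0.058, 0.998, 0.019], [-0.012, 0.018, -1.0]]
wrist_force: [-4.3, 13.4, 3.5]
gripper_width: 0.002
t 9.93 p [0.6123 0.1265 0.133 ] fix [-0.0249  0.071   0.133 ] F [-4.27 13.37  3.51] M [3.604 1.244 0.013] g 0.002
t 10.03 p [0.6123 0.1266 0.133 ] fix [-0.0249  0.0711  0.133 ] F [-3.9  11.36  2.05] M [2.99  0.972 0.03 ] g 0.002
```

View pics/t8.png

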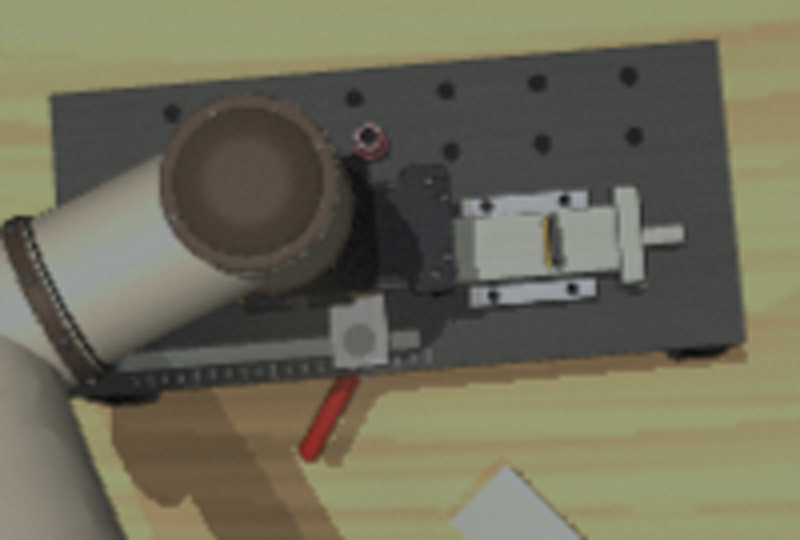

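View pics/s8.png

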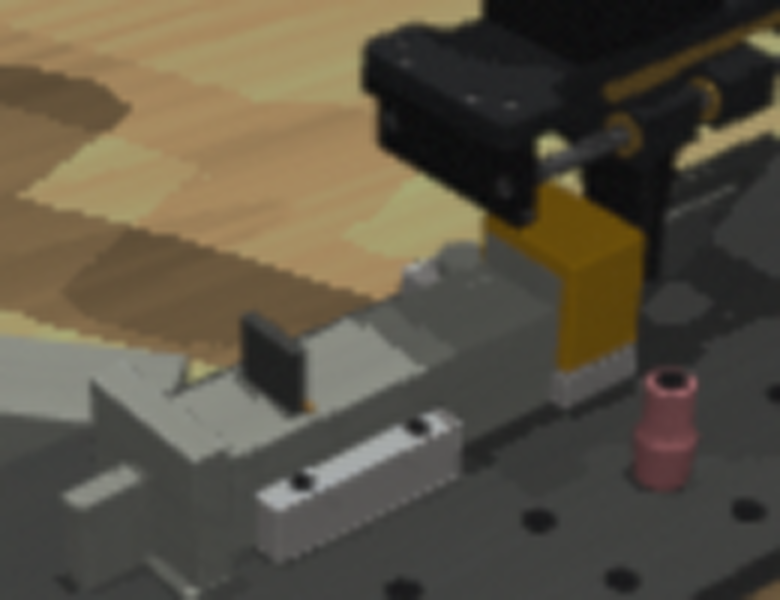

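The tube is home: the force jumped to 12–13 N with no further motion, and the views show the nose against the locator at top crop (617,240) and the stop on the tail. I'll back off and look from above.

```bash
python3 -m creep '[[0,0,0.03,0,0,0,0],[0,0,0.1,0,0,0,0],[0,0,0.15,-0.1,0,0,0],[0,0,0.15,-0.25,0,0,0],[0,0,0.15,-0.38,0,0,0]]'; python3 -c "
from h import *
st();goal(F2W(-.02,.06,.27),Rt())
c=cam('top')
for q in ((285,283),(300,273),(358,325),(345,340)): print(np.round(onz(c,*q,.06),3), np.round(W2F(onz(c,*q,.06)),3))"
```

```text
time_s: 10.45
tcp_pos: [0.6075, 0.1692, 0.2468]
ee_rot: [[-0.998, -0.059, 0.008], [-0.059, 0.998, 0.015], [-0.008, 0.015, -1.0]]
wrist_force: [1.3, 0.8, 0.1]
gripper_width: 0.005
t 10.45 p [0.6075 0.1692 0.2468] fix [-0.0274  0.1138  0.2468] F [1.28 0.78 0.1 ] M [-0.054 -0.157  0.03 ] g 0.005
shift [-0.0243 -0.1784 -0.0797] turn [0.0047 0.0027 0.0018] rows 1.4166490409021497 0.14420760296589327
[0.449 0.043 0.06 ] [-0.193 -0.004  0.06 ]
[0.475 0.002 0.06 ] [-0.169 -0.046  0.06 ]
[ 0.333 -0.148  0.06 ] [-0.318 -0.188  0.06 ]
[ 0.295 -0.112  0.06 ] [-0.354 -0.151  0.06 ]
```

```bash
python3 -m creep '[[0,-0.024,-0.178,-0.08,0.005,0.003,0.002],[0,-0.024,-0.178,-0.08,0.005,0.003,0.002],[0,-0.024,-0.178,-0.08,0.005,0.003,0.002],[0,-0.024,-0.178,-0.08,0.005,0.003,0.002]]'
python3 - <<'E'
from h import *
import pickle
r.capture('wrist');r.capture('wrist')
st();c=cam('wrist');im=snap('wrist','w9');st();pickle.dump(c,open('c9.pkl','wb'))
cv2.imwrite('pics/w9c.png',cv2.resize(im[0:240,130:430],None,fx=2.6,fy=2.6,interpolation=cv2.INTER_CUBIC))
E
```

```text
time_s: 10.78
tcp_pos: [0.6178, 0.1148, 0.27]
ee_rot: [[-0.999, -0.051, -0.001], [-0.051, 0.999, -0.001], [0.001, -0.001, -1.0]]
wrist_force: [-1.3, -0.2, -0.2]
gripper_width: 0.004
t 10.88 p [0.6172 0.1159 0.2687] fix [-0.0206  0.0601  0.2687] F [-0.21  0.12 -0.54] M [-0.049 -0.045 -0.061] g 0.007
t 10.93 p [0.6171 0.1161 0.2687] fix [-0.0206  0.0603  0.2687] F [-0.51  0.43 -0.34] M [-0.004 -0.015 -0.002] g -0.0
```

View pics/w9c.png

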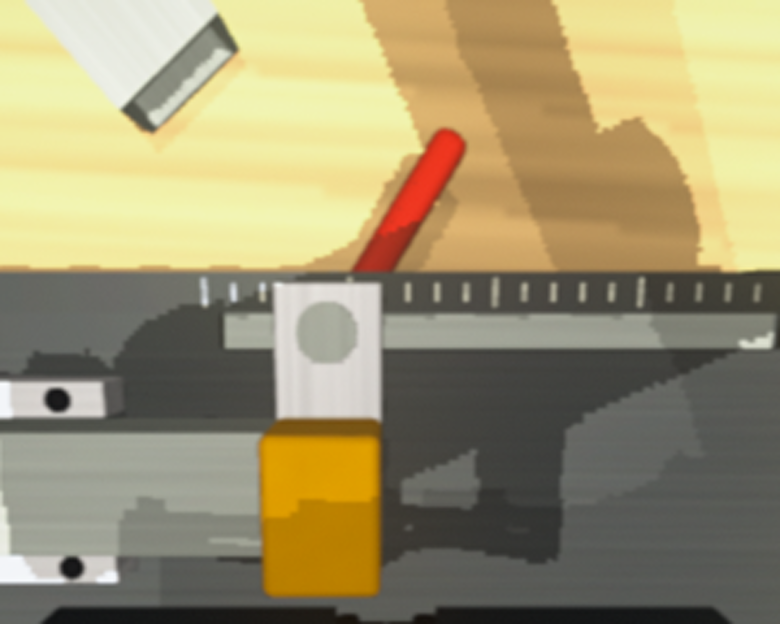

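View pics/w9.png

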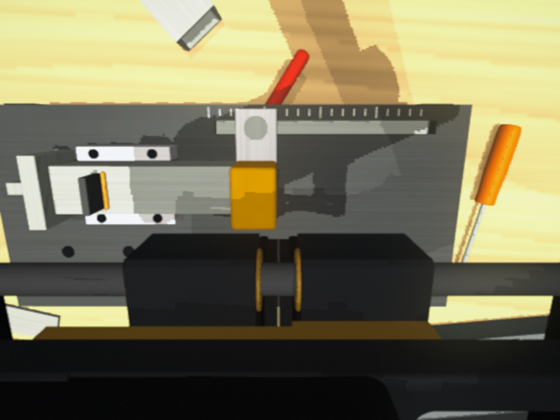

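The stop is against the tube tail and the nose against the locator. The wing runs from crop (378,268) to its rounded tip near (450,135).

Run:
```python
from h import *
import pickle; c=pickle.load(open('c9.pkl','rb'))
A=lambda u,v:(u/2.6+130,v/2.6)
z0=.126
g={}
for n,q,z in [('plate corner',(471,104),z0),('edge',A(0,271),z0),('edge2',A(600,271),z0),('bolt',A(327,332),z0+.018),('foot -y',A(277,300),.14),('foot +y',A(381,300),.14),('foot -x',A(330,283),.14),('slot -y',A(224,330),z0),('ytop +y',A(381,520),.188),('ytop -y',A(262,520),.188),('tip end',A(452,132),.09),('wing right mid',A(420,220),.09),('wing left mid',A(388,208),.09),('wR',A(460,160),.09),('wL',A(430,142),.09),('nose',(50,190),.166),('loc',(46,190),.181)]:
    X=onz(c,*q,z); g[n]=W2F(X)[:2]; print(n,np.round(X,4),np.round(g[n],4))
for z in (.079,.09):
  a=g['bolt'];t=W2F(onz(c,*A(450,140),z))[:2];m=W2F(onz(c,*A(403,215),z))[:2];
  print(z,t,m,'axis-mid ang',np.arctan2(m[1]-a[1],-(m[0]-a[0])),'axis-tip',np.arctan2(t[1]-a[1],-(t[0]-a[0])),'mid-tip',np.arctan2(t[1]-m[1],-(t[0]-m[0])),np.hypot(*(t-a)))
```

```text
plate corner [0.5295 0.2826 0.126 ] [-0.0993  0.2312]
edge [ 0.5459 -0.0198  0.126 ] [-0.0991 -0.0716]
edge2 [0.5349 0.1851 0.126 ] [-0.0991  0.1336]
bolt [0.5597 0.0939 0.144 ] [-0.0792  0.0412]
foot -y [0.5504 0.0768 0.14  ] [-0.0894  0.0246]
foot +y [0.5486 0.111  0.14  ] [-0.0894  0.0589]
foot -x [0.5441 0.094  0.14  ] [-0.0948  0.0422]
slot -y [0.5615 0.057  0.126 ] [-0.0794  0.0043]
ytop +y [0.6117 0.1147 0.188 ] [-0.0261  0.0592]
ytop -y [0.6136 0.0796 0.188 ] [-0.0261  0.024 ]
tip end [0.4873 0.1334 0.09  ] [-0.1493  0.0846]
wing right mid [0.5185 0.1237 0.09  ] [-0.1187  0.0732]
wing left mid [0.5149 0.1115 0.09  ] [-0.123   0.0612]
wR [0.4968 0.1371 0.09  ] [-0.1397  0.0877]
wL [0.4912 0.1256 0.09  ] [-0.1459  0.0766]
nose [ 0.6186 -0.073   0.166 ] [-0.0294 -0.1286]
loc [ 0.6152 -0.0663  0.181 ] [-0.0324 -0.1218]
0.079 [-0.14840808  0.08459883] [-0.12153163  0.06695166] axis-mid ang 0.5464391392079198 axis-tip 0.5600404713933562 mid-tip 0.5810033737293328 0.0816927629093157
0.09 [-0.14660119  0.08390787] [-0.12051884  0.06678211] axis-mid ang 0.5542876368088824 axis-tip 0.564733147933902 mid-tip 0.5810033737293313 0.07979573128773422
```

```bash
cat >> h.py <<'E'
LT=.020
def tipgoal(x,y,z,tilt=20,yaw=0):
    R=Rt(tilt,yaw); P=F2W(x,y,z)+LT*R[:,2]; goal(P,R)
def tip():
    s=r.sense(); R=np.array(s['ee_rot']); p=np.array(s['tcp_pos'])-LT*R[:,2]
    return W2F(p)
E
python3 -c "
from h import *
tipgoal(-.127,.118,.21)
print(Rt(20))"
```

```text
shift [0.3309 0.1925 0.2591] turn [-0.0006 -0.1122 -0.    ] rows 3.3255492542196072 2.8212537941310507
[[-0.93833522 -0.05373025  0.34152609]
 [-0.05048992  0.99855549  0.01837683]
 [-0.34202014  0.         -0.93969262]]
```

```bash
python3 -m creep '[[0,0.331,0.192,0,0,-0.05,0],[0,0.331,0.192,0.1,0,-0.112,0],[0,0.331,0.192,0.2,0,-0.112,0],[0,0.331,0.192,0.259,0,-0.112,0],[0,0.331,0.192,0.259,0,-0.112,0]]'; python3 -c "
from h import *
st();print(tip());tipgoal(-.127,.118,.075)"
```

```text
time_s: 11.35
tcp_pos: [0.5002, 0.1598, 0.1777]
ee_rot: [[-0.946, -0.056, 0.321], [-0.058, 0.998, 0.002], [-0.32, -0.017, -0.947]]
wrist_force: [-1.9, -3.1, -3.0]
gripper_width: 0.005
t 11.35 p [0.5002 0.1598 0.1777] fix [-0.1351  0.1102  0.1777] F [-1.94 -3.07 -3.03] M [-0.419  1.204 -0.151] g 0.005
[-0.14148725  0.11048896  0.19666413]
shift [0.0825 0.0327 0.3992] turn [-0.0048 -0.0073  0.0023] rows 2.9418884511498145 0.22729620809363812
```

```bash
python3 -m creep '[[0,0,0,0,0,0,0],[0,0,0,0,0,0,0]]'; python3 -c "
from h import *
st();print(tip());snap('wrist','w10');st();tipgoal(-.127,.118,.12)"
```

```text
time_s: 11.52
tcp_pos: [0.4959, 0.1578, 0.1737]
ee_rot: [[-0.948, -0.057, 0.314], [-0.062, 0.998, -0.003], [-0.313, -0.022, -0.949]]
wrist_force: [-0.2, 0.6, -0.0]
gripper_width: 0.006
t 11.52 p [0.4959 0.1578 0.1737] fix [-0.1395  0.1084  0.1737] F [-0.18  0.59 -0.  ] M [0.023 0.626 0.015] g 0.006
[-0.14574224  0.10882464  0.1927381 ]
t 11.57 p [0.4988 0.1597 0.1764] fix [-0.1365  0.1102  0.1764] F [-0.19 -0.63  0.1 ] M [0.047 0.537 0.036] g 0.008
shift [0.028  0.0305 0.2545] turn [-0.0052 -0.008   0.0031] rows 1.855213134953793 0.2531484489429854
```

View pics/w10.png

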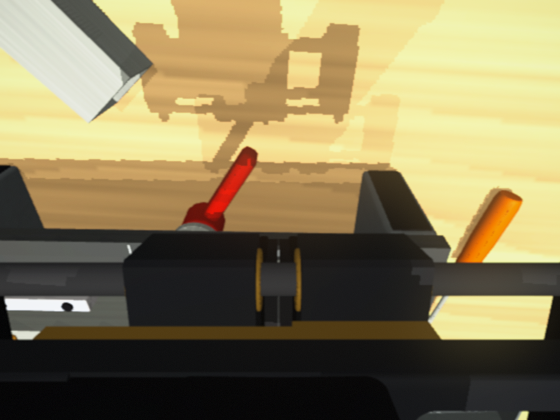

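The wing is at px (238,180) with the hub at (205,215), left of the fingers at column 279. Descending behind the wing.

```bash
python3 -m creep '[[0,0.028,0.03,0.12,-0.005,-0.008,0.003],[0,0.028,0.03,0.254,-0.005,-0.008,0.003],[0,0.028,0.03,0.254,-0.005,-0.008,0.003],[0,0.028,0.03,0.254,-0.005,-0.008,0.003]]'; python3 -c "
from h import *
st();print(tip());tipgoal(-.127,.118,.068)"
```

```text
time_s: 11.9
tcp_pos: [0.5153, 0.1675, 0.1002]
ee_rot: [[-0.939, -0.052, 0.339], [-0.05, 0.999, 0.014], [-0.34, -0.004, -0.941]]
wrist_force: [0.1, -0.3, 0.5]
gripper_width: 0.004
t 11.9 p [0.5153 0.1675 0.1002] fix [-0.1195  0.1171  0.1002] F [ 0.13 -0.3   0.54] M [-0.057  0.657  0.002] g 0.004
[-0.12633026  0.11713638  0.1190468 ]
shift [0.0597 0.0037 0.1593] turn [-0.0012 -0.0008 -0.    ] rows 1.2240390367632805 0.036608629410174204
```

```bash
python3 -m creep '[[0,0.03,0.004,0.08,0,0,0],[0,0.06,0.004,0.159,0,0,0],[0,0.06,0.004,0.159,0,0,0],[0,0.06,0.004,0.159,0,0,0]]'; python3 -c "
from h import *
st();print(tip());snap('wrist','w11');snap('top','t11',(175,155,375,290),4);st()"
```

```text
time_s: 12.23
tcp_pos: [0.5208, 0.164, 0.0572]
ee_rot: [[-0.943, -0.059, 0.327], [-0.053, 0.998, 0.026], [-0.328, 0.008, -0.945]]
wrist_force: [-0.4, -0.9, -0.6]
gripper_width: 0.007
t 12.23 p [0.5208 0.164  0.0572] fix [-0.1143  0.1133  0.0572] F [-0.41 -0.89 -0.64] M [-0.144  0.637 -0.022] g 0.007
[-0.12087813  0.11308398  0.07606821]
t 12.33 p [0.5213 0.1654 0.0586] fix [-0.1137  0.1147  0.0586] F [ 0.21  0.13 -0.11] M [-0.059  0.681 -0.008] g 0.005
```

View pics/w11.png

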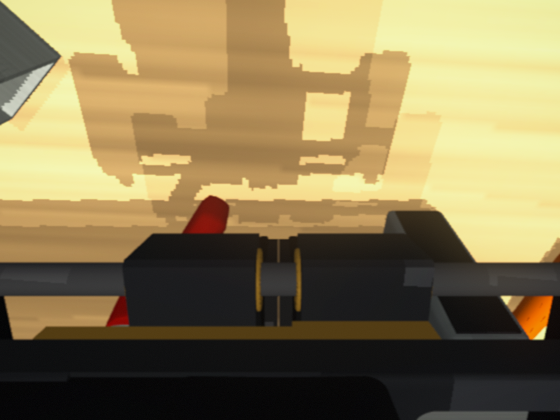

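View pics/t11.png

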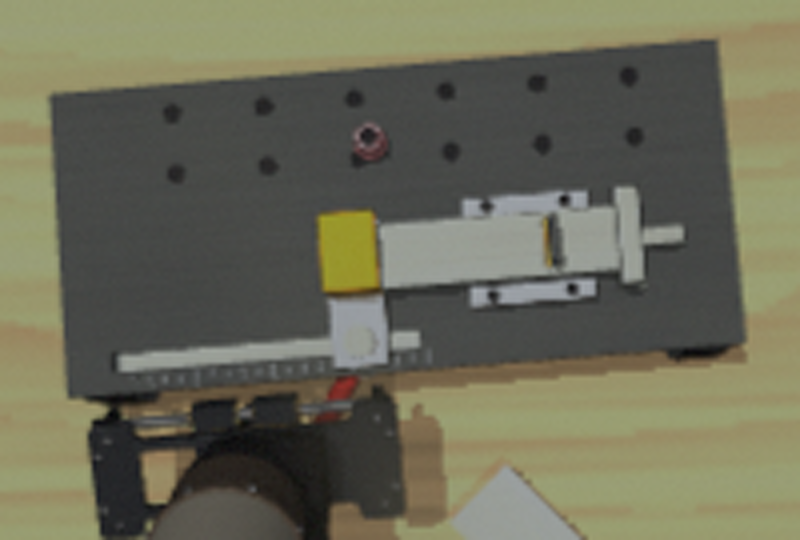

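```bash
cat >> h.py <<'E'
AX=F2W(-.0795,.0414,.08); LREF=.30
def tau(show=True):
    s=r.sense(); R=np.array(s['ee_rot']); ref=np.array(s['tcp_pos'])-LREF*R[:,2]; F=np.array(s['wrist_force']); d=ref-AX
    t=s['moment'][2]+d[0]*F[1]-d[1]*F[0]
    tp=W2F(np.array(s['tcp_pos'])-LT*R[:,2]); dt=tp[:2]-W2F(AX)[:2]; Ff=W2F(np.r_[FO+F[:2],0])[:2]
    tg=dt[0]*Ff[1]-dt[1]*Ff[0]
    if show: print('t',round(s['time_s'],2),'tip',np.round(tp,4),'Ffix',np.round(Ff,2),'Fz',round(F[2],2),'Mz',round(s['moment'][2],3),'N@72: moment',round(-t/.072,2),'geom',round(-tg/.072,2))
    return -t/.072,-tg/.072
E
python3 -c "
from h import *
tau();tipgoal(-.129,.112,.067)"
```

```text
t 12.33 tip [-0.1203  0.1145  0.0775] Ffix [0.21 0.11] Fz -0.11 Mz -0.008 N@72: moment 0.53 geom 0.28
shift [ 0.038  -0.0093  0.0232] turn [ 0.0036 -0.0041  0.0001] rows 0.3272649466651656 0.13717072709032863
```

```bash
python3 -m creep '[[0,0.038,-0.009,0.028,0.003,-0.004,0],[0,0.038,-0.009,0.028,0.003,-0.004,0],[0,0.038,-0.009,0.028,0.003,-0.004,0]]'; python3 -c "
from h import *
tau();r.capture('wrist');tau();r.capture('wrist');tau();tipgoal(-.130,.098,.067)"
```

```text
time_s: 12.58
tcp_pos: [0.5175, 0.1616, 0.0578]
ee_rot: [[-0.943, -0.059, 0.326], [-0.053, 0.998, 0.027], [-0.327, 0.008, -0.945]]
wrist_force: [0.2, -0.2, -0.0]
gripper_width: 0.007
t 12.58 tip [-0.1243  0.1109  0.0767] Ffix [ 0.16 -0.25] Fz -0.03 Mz 0.019 N@72: moment -0.59 geom 0.0
t 12.63 tip [-0.1245  0.1109  0.0763] Ffix [-0.72 -0.03] Fz 1.05 Mz -0.0 N@72: moment -0.72 geom -0.71
t 12.68 tip [-0.1246  0.1108  0.076 ] Ffix [-0.36  1.37] Fz -0.27 Mz 0.056 N@72: moment 1.48 geom 0.51
shift [ 0.0257 -0.0434  0.0221] turn [ 0.0027 -0.0054  0.0009] rows 0.3958880221041521 0.15444596491562498
```

```bash
python3 -m creep '[[0,0.03,-0.02,0.04,0.003,-0.005,0],[0,0.03,-0.03,0.04,0.003,-0.005,0],[0,0.03,-0.035,0.04,0.003,-0.005,0],[0,0.03,-0.04,0.04,0.003,-0.005,0]]'; python3 -c "
from h import *
tau();tipgoal(-.130,.092,.067)"
```

```text
time_s: 13.02
tcp_pos: [0.5158, 0.1495, 0.0549]
ee_rot: [[-0.945, -0.056, 0.322], [-0.054, 0.998, 0.015], [-0.322, -0.004, -0.947]]
wrist_force: [-0.7, -0.1, -0.9]
gripper_width: 0.006
t 13.02 tip [-0.1264  0.0992  0.0739] Ffix [-0.71 -0.06] Fz -0.91 Mz -0.036 N@72: moment -0.19 geom -0.61
shift [ 0.0172 -0.0237  0.0179] turn [-0.0008 -0.0068  0.0012] rows 0.24703887726087645 0.17446740997425975
```

```bash
cat >> h.py <<'E'
def cen(th,hx=.0095,hy=.010):
    a=np.array([-.0795,.0414]); P=a+.072*np.array([-np.cos(th),-np.sin(th)])-.007*np.array([np.sin(th),-np.cos(th)])
    return P+[-hx*np.clip(th/.2,-1,1),hy]
E
python3 -c "
from h import *
for th in np.arange(-.6,.8,.1): print(round(th,1),np.round(cen(th),4))"
```

```text
-0.6 [-0.1255  0.0978]
-0.5 [-0.1298  0.0921]
-0.4 [-0.1336  0.0859]
-0.3 [-0.1367  0.0794]
-0.2 [-0.1392  0.0726]
-0.1 [-0.1457  0.0656]
-0.0 [-0.1515  0.0584]
0.1 [-0.1566  0.0512]
0.2 [-0.161  0.044]
0.3 [-0.1599  0.0368]
0.4 [-0.158   0.0298]
0.5 [-0.1555  0.023 ]
0.6 [-0.1524  0.0165]
0.7 [-0.1486  0.0104]
```

```bash
python3 -c "
from h import *
tipgoal(*cen(-.5),.068)"; python3 -m creep '[[0,0.01,-0.007,0.009,0,-0.005,0.001],[0,0.014,-0.013,0.014,0,-0.005,0.001],[0,0.014,-0.018,0.014,0,-0.005,0.001],[0,0.014,-0.024,0.014,0,-0.005,0.001]]'; python3 -c "
from h import *
tau();tipgoal(*cen(-.45),.068)"
```

```text
shift [ 0.0156 -0.0235  0.015 ] turn [-0.0008 -0.0068  0.0012] rows 0.22969304197119023 0.17446740997425975
time_s: 13.35
tcp_pos: [0.5157, 0.1444, 0.0583]
ee_rot: [[-0.944, -0.055, 0.327], [-0.054, 0.998, 0.014], [-0.327, -0.005, -0.945]]
wrist_force: [-0.7, 6.2, -1.7]
gripper_width: 0.006
t 13.35 tip [-0.127   0.0941  0.0772] Ffix [-0.34  6.23] Fz -1.67 Mz 0.569 N@72: moment 3.87 geom 3.86
shift [ 0.024  -0.0165  0.0237] turn [-0.0012 -0.0051  0.0009] rows 0.2703210237868559 0.1337290246673545
```

```bash
sed -i 's/LREF=.30/LREF=.315/' h.py; python3 -c "
from h import *
tipgoal(*cen(-.4),.062)"; python3 -m creep '[[0,0.012,-0.008,0.02,-0.001,-0.005,0],[0,0.02,-0.015,0.03,-0.001,-0.005,0],[0,0.026,-0.022,0.037,-0.001,-0.005,0],[0,0.032,-0.027,0.045,-0.001,-0.005,0]]'; python3 -c "
from h import *
tau();tipgoal(*cen(-.3),.062)"
```

```text
shift [ 0.0363 -0.0269  0.0407] turn [-0.0012 -0.0051  0.0009] rows 0.43714886126623326 0.1337290246673545
time_s: 13.68
tcp_pos: [0.5151, 0.1405, 0.0586]
ee_rot: [[-0.943, -0.055, 0.327], [-0.055, 0.998, 0.011], [-0.327, -0.008, -0.945]]
wrist_force: [1.0, 5.1, 4.5]
gripper_width: 0.004
t 13.68 tip [-0.1277  0.0903  0.0775] Ffix [1.26 5.06] Fz 4.54 Mz 0.515 N@72: moment 3.92 geom 4.25
shift [ 0.0442 -0.0356  0.0392] turn [-0.0022 -0.005   0.0013] rows 0.4962749073055296 0.14177746317670786
```

```bash
python3 -c "
from h import *
tau();snap('top','t12',(175,195,375,330),4);tau();snap('wrist','w12',(80,150,400,345),2.4);tau();snap('scene','s12');tau()"
```

```text
t 13.68 tip [-0.1277  0.0903  0.0775] Ffix [1.26 5.06] Fz 4.54 Mz 0.515 N@72: moment 3.92 geom 4.25
t 13.73 tip [-0.1277  0.0903  0.0775] Ffix [0.3  5.69] Fz 5.16 Mz 0.471 N@72: moment 5.1 geom 4.01
t 13.78 tip [-0.1277  0.0903  0.0775] Ffix [-0.54  5.7 ] Fz 4.51 Mz 0.457 N@72: moment 4.72 geom 3.45
t 13.83 tip [-0.1277  0.0903  0.0775] Ffix [0.55 5.52] Fz 5.18 Mz 0.491 N@72: moment 4.67 geom 4.07
```

View pics/t12.png

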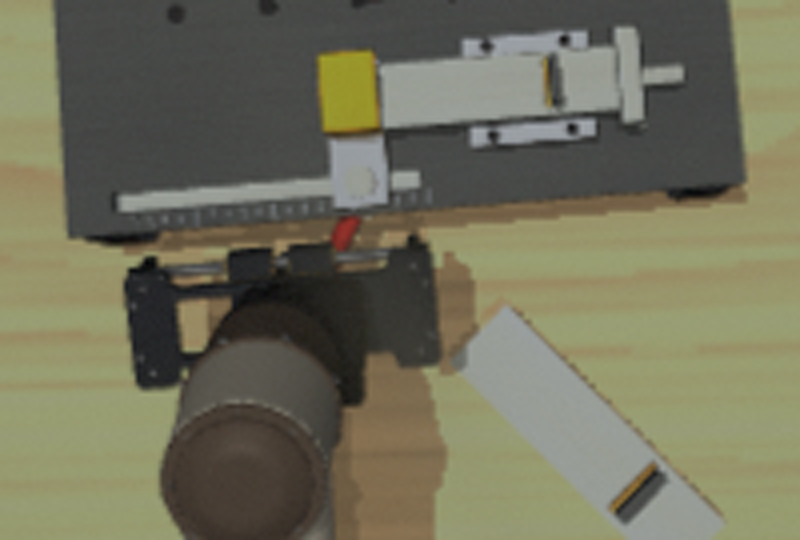

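View pics/w12.png

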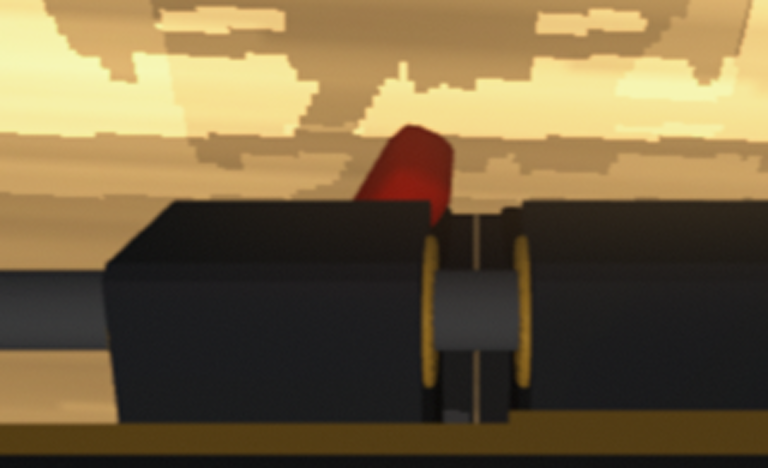

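View pics/s12.png

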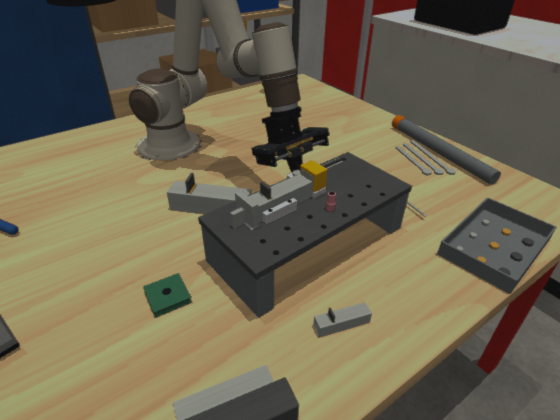

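```bash
python3 -c "
from h import *
tipgoal(*cen(-.3),.074)"; python3 -m creep '[[0,0.008,-0.008,0.002,-0.002,-0.005,0.001],[0,0.016,-0.016,0.004,-0.002,-0.005,0.001],[0,0.024,-0.025,0.006,-0.002,-0.005,0.001],[0,0.031,-0.034,0.008,-0.002,-0.005,0.001]]'; python3 -c "
from h import *
tau();tipgoal(*cen(-.25),.074)"
```

```text
shift [ 0.0313 -0.0359  0.0015] turn [-0.0022 -0.005   0.0012] rows 0.34306505744819765 0.14027290647767937
time_s: 14.17
tcp_pos: [0.5104, 0.1336, 0.0647]
ee_rot: [[-0.941, -0.051, 0.334], [-0.051, 0.999, 0.011], [-0.335, -0.007, -0.942]]
wrist_force: [5.8, 3.0, 1.3]
gripper_width: 0.003
t 14.17 tip [-0.133   0.0837  0.0835] Ffix [5.91 2.71] Fz 1.25 Mz 0.325 N@72: moment 4.85 geom 5.48
shift [ 0.0258 -0.025   0.0244] turn [-0.0022 -0.0025  0.    ] rows 0.31239882028058474 0.08436936130857713
```

The finger is riding up because its tapered back wedges on the wing. I'll back off a little, lower it, and lean the tip about 8° into the wing.

```bash
cat >> h.py <<'E'
def tg2(x,y,z,tilt=20,lean=8):
    R=Rt(tilt)@Ro.from_euler('x',lean,degrees=True).as_matrix(); goal(F2W(x,y,z)+LT*R[:,2],R)
E
python3 -c "
from h import *
tg2(-.131,.092,.066)"
```

```text
shift [0.0127 0.0193 0.0564] turn [ 0.0422 -0.0025  0.0002] rows 0.43874609529069963 1.0634399760918276
```

```bash
python3 -m creep '[[0,0.013,0.025,0.01,0,0,0],[0,0.013,0.025,0.06,0.042,-0.003,0],[0,0.013,0.025,0.07,0.042,-0.003,0],[0,0.013,0.025,0.07,0.042,-0.003,0]]'; python3 -c "
from h import *
tau();tg2(-.131,.086,.066)"
```

```text
time_s: 14.5
tcp_pos: [0.5175, 0.1425, 0.0574]
ee_rot: [[-0.947, -0.014, 0.322], [-0.055, 0.991, -0.119], [-0.317, -0.131, -0.939]]
wrist_force: [-0.1, 0.3, -0.2]
gripper_width: 0.006
t 14.5 tip [-0.125   0.0948  0.0761] Ffix [-0.06  0.26] Fz -0.24 Mz -0.025 N@72: moment 0.79 geom 0.13
shift [ 0.0281 -0.0255  0.0294] turn [ 0.001  -0.0082  0.0026] rows 0.3454815621858334 0.21657380120853537
```

```bash
python3 -m creep '[[0,0.025,0,0.05,0.001,-0.008,0.002],[0,0.025,0,0.05,0.001,-0.008,0.002],[0,0.025,-0.008,0.05,0.001,-0.008,0.002],[0,0.025,-0.016,0.05,0.001,-0.008,0.002]]'; python3 -c "
from h import *
tau();r.capture('wrist');tau();tg2(-.131,.084,.066)"
```

```text
time_s: 14.83
tcp_pos: [0.5191, 0.1343, 0.0561]
ee_rot: [[-0.947, -0.012, 0.32], [-0.053, 0.991, -0.12], [-0.316, -0.131, -0.94]]
wrist_force: [0.7, 0.5, -0.9]
gripper_width: 0.004
t 14.83 tip [-0.1238  0.0864  0.0748] Ffix [0.68 0.47] Fz -0.94 Mz 0.002 N@72: moment 1.67 geom 0.71
t 14.88 tip [-0.1239  0.086   0.075 ] Ffix [ 0.03 -0.55] Fz 0.13 Mz -0.025 N@72: moment -0.67 geom -0.33
shift [ 0.03   -0.0039  0.0216] turn [ 0.0005 -0.0087  0.0017] rows 0.267565942694451 0.2227112247619813
```

```bash
python3 -c "
from h import *
s=r.sense();print(np.round(s['joints'],1),np.round(s['effort'],1),s['tcp_pos'])"
```

```text
[  33.2   16.1  -51.9   59.2  -18.8 -177.4] [  0.3 -26.1  11.8   1.2  -0.2   0. ] [0.51904302 0.13383631 0.05616544]
```

Joint 6 is at its limit (−177.4°) with the 20° tilt plus lean, which is why x and z stopped following. I'll reduce the tilt to about 10°.

```bash
python3 -c "
from h import *
tg2(-.128,.098,.072,10,6)"
```

```text
shift [ 0.0257  0.0424 -0.0012] turn [-0.0107  0.0464 -0.0052] rows 0.35663245980233205 1.2048259706699849
```

```bash
python3 -m creep '[[0,0.01,0.042,-0.01,-0.005,0.02,-0.003],[0,0.026,0.042,-0.005,-0.011,0.046,-0.005],[0,0.026,0.042,0,-0.011,0.046,-0.005],[0,0.026,0.042,0,-0.011,0.046,-0.005]]'; python3 -c "
from h import *
tau();s=r.sense();print(np.round(s['joints'],1));tg2(-.128,.096,.070,10,6)"
```

```text
time_s: 15.22
tcp_pos: [0.5118, 0.1467, 0.0524]
ee_rot: [[-0.983, -0.034, 0.178], [-0.051, 0.995, -0.091], [-0.174, -0.098, -0.98]]
wrist_force: [0.7, 0.3, 1.2]
gripper_width: 0.008
t 15.22 tip [-0.1277  0.0985  0.072 ] Ffix [0.73 0.3 ] Fz 1.24 Mz 0.077 N@72: moment 0.22 geom 0.78
[  39.1   19.   -37.9   21.4  -30.1 -144.9]
shift [ 0.0022 -0.0081  0.0072] turn [ 0.0014  0.     -0.0007] rows 0.0793698956467127 0.037848906429118916
```

Tracking is accurate again (joint 6 at −145°). Resuming the push along the arc.

```bash
python3 -c "
from h import *
tg2(*cen(-.4),.069,10,6)"; python3 -m creep '[[0,0.006,-0.012,0.01,0.001,0,0],[0,0.011,-0.022,0.01,0.001,0,0],[0,0.016,-0.032,0.01,0.001,0,0],[0,0.02,-0.041,0.01,0.001,0,0]]'; python3 -c "
from h import *
tau();tg2(*cen(-.3),.069,10,6)"
```

```text
shift [ 0.021  -0.0417  0.0106] turn [ 0.0014  0.     -0.0007] rows 0.34444178223677324 0.037848906429118916
time_s: 15.55
tcp_pos: [0.5058, 0.1321, 0.0493]
ee_rot: [[-0.984, -0.033, 0.177], [-0.051, 0.994, -0.096], [-0.173, -0.103, -0.979]]
wrist_force: [0.5, 1.2, -0.0]
gripper_width: 0.003
t 15.55 tip [-0.1344  0.0843  0.0689] Ffix [0.54 1.14] Fz -0.02 Mz 0.068 N@72: moment 1.28 geom 1.19
shift [ 0.0074 -0.0166  0.0001] turn [-0.0002 -0.0003 -0.0007] rows 0.13057019362229574 0.020370973320399534
```

```bash
python3 -m creep '[[0,0.003,-0.006,0,0,0,0],[0,0.005,-0.011,0,0,0,0],[0,0.007,-0.017,0,0,0,0],[0,0.009,-0.023,0.001,0,0,0]]'; python3 -c "
from h import *
tau();tg2(*cen(-.2),.069,10,6)"
```

```text
time_s: 15.88
tcp_pos: [0.5038, 0.126, 0.0494]
ee_rot: [[-0.983, -0.034, 0.179], [-0.051, 0.994, -0.093], [-0.175, -0.101, -0.979]]
wrist_force: [-1.9, 4.9, -0.9]
gripper_width: 0.004
t 15.88 tip [-0.1368  0.0783  0.069 ] Ffix [-1.6   5.02] Fz -0.91 Mz 0.201 N@72: moment 3.28 geom 3.17
shift [ 0.0078 -0.0194  0.0007] turn [ 0.0006  0.0004 -0.0007] rows 0.15078847373252774 0.024729715517720408
```

```bash
python3 -m creep '[[0,0.003,-0.007,0,0.001,0,0],[0,0.006,-0.014,0,0.001,0,0],[0,0.008,-0.021,0.001,0.001,0,0],[0,0.01,-0.027,0.001,0.001,0,0]]'; python3 -c "
from h import *
tau();tg2(*cen(-.1),.069,10,6)"
```

```text
time_s: 16.22
tcp_pos: [0.5016, 0.1188, 0.0497]
ee_rot: [[-0.983, -0.034, 0.181], [-0.052, 0.994, -0.094], [-0.177, -0.102, -0.979]]
wrist_force: [-2.2, 5.9, -0.1]
gripper_width: 0.009
t 16.22 tip [-0.1394  0.0713  0.0693] Ffix [-1.86  5.99] Fz -0.06 Mz 0.162 N@72: moment 5.5 geom 4.22
shift [ 0.021  -0.0194 -0.0006] turn [ 0.0004  0.0011 -0.0005] rows 0.2053055327902822 0.03085507434300711
```

```bash
python3 -m creep '[[0,0.004,-0.007,0,0,0.001,0],[0,0.008,-0.014,0,0,0.001,0],[0,0.013,-0.021,0,0,0.001,0],[0,0.017,-0.027,0,0,0.001,0]]'; python3 -c "
from h import *
tau();tg2(*cen(-.0),.069,10,6);r.capture('wrist');tau()"
```

```text
time_s: 16.55
tcp_pos: [0.499, 0.1124, 0.0509]
ee_rot: [[-0.982, -0.036, 0.183], [-0.053, 0.995, -0.09], [-0.179, -0.098, -0.979]]
wrist_force: [4.6, 4.0, -1.3]
gripper_width: 0.008
t 16.55 tip [-0.1424  0.065   0.0705] Ffix [4.77 3.73] Fz -1.25 Mz 0.324 N@72: moment 4.99 geom 4.82
shift [ 0.0312 -0.0222  0.0015] turn [ 0.0016  0.0018 -0.0001] rows 0.27531320659981373 0.06041431231490823
t 16.6 tip [-0.1427  0.0646  0.0704] Ffix [4.04 3.81] Fz -0.39 Mz 0.349 N@72: moment 4.22 geom 4.64
```

To avoid dragging along the wing, I'll back off 4 mm, shift outward and re-engage with the other finger edge.

```bash
python3 -m creep '[[0,0.0,0.015,0,0,0,0],[0,0.02,0.017,0,0.001,0,0],[0,0.048,0.017,0,0.002,0.002,0],[0,0.048,0.017,0,0.002,0.002,0]]'; python3 -c "
from h import *
tau();c=cam('wrist');im=snap('wrist','w13',(80,100,400,345),2.4);tau();tg2(-.158,.060,.069,10,6)"
```

```text
time_s: 16.93
tcp_pos: [0.4815, 0.1145, 0.0468]
ee_rot: [[-0.984, -0.034, 0.173], [-0.052, 0.994, -0.1], [-0.168, -0.107, -0.98]]
wrist_force: [-0.5, -0.1, -0.1]
gripper_width: 0.006
t 16.93 tip [-0.1596  0.0681  0.0664] Ffix [-0.5 -0.1] Fz -0.1 Mz -0.02 N@72: moment -0.32 geom -0.3
t 16.98 tip [-0.1585  0.0687  0.0667] Ffix [0.47 0.25] Fz -0.57 Mz -0.041 N@72: moment 1.39 geom 0.45
shift [-0.0033 -0.0294 -0.0041] turn [-0.0012 -0.0012 -0.0001] rows 0.21498465190766414 0.042638227285045176
```

View pics/w13.png

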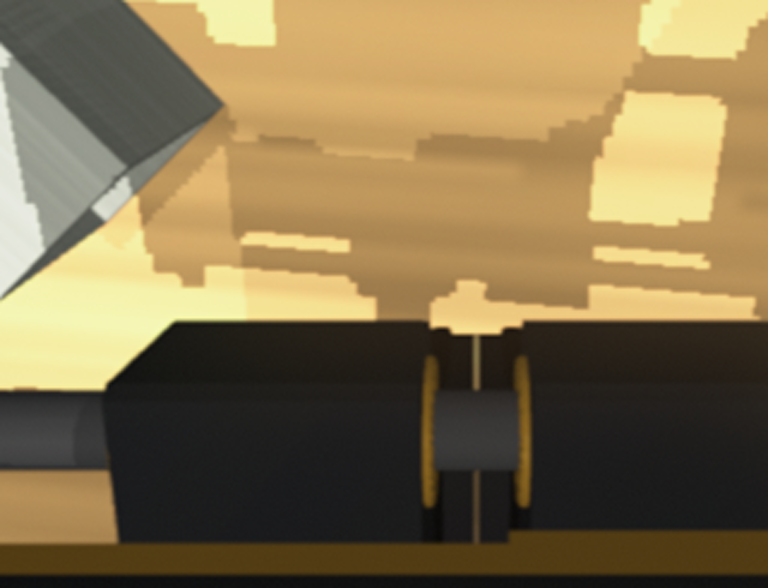

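```bash
python3 -m creep '[[0,-0.003,-0.008,-0.004,-0.001,-0.001,0],[0,-0.003,-0.016,-0.004,-0.001,-0.001,0],[0,-0.003,-0.023,-0.004,-0.001,-0.001,0],[0,-0.003,-0.03,-0.004,-0.001,-0.001,0]]'; python3 -c "
from h import *
tau()"; python3 -m creep '[[0,0,-0.006,0,0,0,0],[0,0,-0.012,0,0,0,0],[0,0,-0.018,0,0,0,0]]'; python3 -c "
from h import *
tau();r.capture('wrist');tau();tg2(-.157,.050,.069,10,6)"
```

```text
time_s: 17.32
tcp_pos: [0.4829, 0.1064, 0.0489]
ee_rot: [[-0.984, -0.035, 0.177], [-0.052, 0.994, -0.095], [-0.172, -0.103, -0.98]]
wrist_force: [-3.6, 4.8, -3.0]
gripper_width: 0.003
t 17.32 tip [-0.1586  0.0599  0.0685] Ffix [-3.38  4.99] Fz -2.98 Mz 0.132 N@72: moment 4.84 geom 4.61
time_s: 17.57
tcp_pos: [0.4827, 0.1011, 0.0491]
ee_rot: [[-0.984, -0.035, 0.176], [-0.052, 0.994, -0.094], [-0.172, -0.102, -0.98]]
wrist_force: [-4.4, 5.2, -1.1]
gripper_width: 0.007
t 17.57 tip [-0.1591  0.0547  0.0687] Ffix [-4.08  5.38] Fz -1.07 Mz 0.115 N@72: moment 5.64 geom 5.2
t 17.62 tip [-0.1592  0.0545  0.0687] Ffix [-3.63  5.38] Fz -1.1 Mz 0.118 N@72: moment 5.88 geom 5.3
shift [-0.0075 -0.0149  0.0017] turn [ 0.0003 -0.0006 -0.0002] rows 0.12039825110348337 0.017965504436338847
```

```bash
python3 -m creep '[[0,-0.001,-0.006,0,0,0,0],[0,-0.002,-0.012,0,0,0,0],[0,-0.003,-0.018,0.001,0,0,0]]'; python3 -c "
from h import *
tau();r.capture('wrist');tau()";  python3 -m creep '[[0,-0.001,-0.006,0,0,0,0],[0,-0.002,-0.012,0,0,0,0],[0,-0.003,-0.018,0.001,0,0,0]]'; python3 -c "
from h import *
tau();r.capture('wrist');tau()"
```

```text
time_s: 17.87
tcp_pos: [0.4831, 0.0956, 0.0491]
ee_rot: [[-0.984, -0.035, 0.175], [-0.052, 0.994, -0.094], [-0.171, -0.101, -0.98]]
wrist_force: [-4.3, 5.1, -0.7]
gripper_width: 0.003
t 17.87 tip [-0.159   0.0491  0.0687] Ffix [-3.98  5.28] Fz -0.68 Mz 0.139 N@72: moment 5.48 geom 5.41
t 17.92 tip [-0.159   0.0488  0.0687] Ffix [-4.27  4.75] Fz 0.54 Mz 0.179 N@72: moment 3.82 geom 4.8
time_s: 18.17
tcp_pos: [0.4836, 0.09, 0.0493]
ee_rot: [[-0.984, -0.035, 0.175], [-0.052, 0.994, -0.094], [-0.17, -0.101, -0.98]]
wrist_force: [-5.1, 4.5, 0.9]
gripper_width: 0.011
t 18.17 tip [-0.1588  0.0435  0.0689] Ffix [-4.81  4.78] Fz 0.87 Mz 0.102 N@72: moment 5.0 geom 5.13
t 18.22 tip [-0.1588  0.0433  0.0688] Ffix [-5.13  4.51] Fz 0.76 Mz 0.162 N@72: moment 3.56 geom 4.84
```

```bash
python3 -m creep '[[0,-0.002,-0.006,0,0,0,0],[0,-0.004,-0.012,0.001,0,0,0],[0,-0.006,-0.018,0.001,0,0,0]]'; python3 -c "
from h import *
tau();r.capture('wrist');tau()";  python3 -m creep '[[0,-0.002,-0.006,0,0,0,0],[0,-0.004,-0.012,0.001,0,0,0],[0,-0.006,-0.018,0.001,0,0,0]]'; python3 -c "
from h import *
tau();r.capture('wrist');tau()"
```

```text
time_s: 18.47
tcp_pos: [0.4846, 0.0843, 0.0494]
ee_rot: [[-0.984, -0.034, 0.173], [-0.051, 0.994, -0.094], [-0.169, -0.101, -0.98]]
wrist_force: [-6.4, 5.7, 1.2]
gripper_width: 0.004
t 18.47 tip [-0.158   0.0377  0.069 ] Ffix [-6.04  6.05] Fz 1.22 Mz 0.091 N@72: moment 7.27 geom 6.91
t 18.52 tip [-0.1581  0.0375  0.069 ] Ffix [-5.96  5.47] Fz 0.83 Mz 0.125 N@72: moment 5.8 geom 6.29
time_s: 18.77
tcp_pos: [0.4859, 0.079, 0.0496]
ee_rot: [[-0.984, -0.034, 0.172], [-0.051, 0.994, -0.093], [-0.168, -0.1, -0.981]]
wrist_force: [-5.7, 6.6, -0.2]
gripper_width: 0.002
t 18.77 tip [-0.1571  0.0323  0.0692] Ffix [-5.37  6.94] Fz -0.24 Mz 0.153 N@72: moment 8.53 geom 8.15
t 18.82 tip [-0.1571  0.0321  0.0693] Ffix [-5.75  5.81] Fz 1.24 Mz 0.162 N@72: moment 6.31 geom 7.0
```

The knob bit at about θ ≈ 0.25, and resistance is now roughly 7.4 N. I'll take finer steps and average the readings.

```bash
cat >> h.py <<'E'
def avg(n=6,cap=True):
    a=[];G=[];rel=None
    for i in range(n):
        if i: r.capture('wrist')
        s=r.sense(); R=np.array(s['ee_rot']); F=W2F(np.r_[FO+np.array(s['wrist_force'])[:2],0])[:2]
        tp=W2F(np.array(s['tcp_pos'])-LT*R[:,2]); a.append([tau(False)[0],*F])
    a=np.array(a); F=a[:,1:].mean(0); ax=W2F(AX)[:2]
    for nm,hx in(('ctr',0),('corner',.0095)):
        d=tp[:2]+[hx,-.010]-ax; G.append((nm,round(-(d[0]*F[1]-d[1]*F[0])/.072,2)))
    print('t',round(s['time_s'],2),'tip',np.round(tp,4),'F',np.round(F,2),'mom',np.round(a[:,0].mean(),2),'+-',round(a[:,0].std()/n**.5,2),G, 'first',np.round(a[0],2))
E
python3 -m creep '[[0,-0.002,-0.004,0,0,0,0],[0,-0.003,-0.008,0.0,0,0,0],[0,-0.004,-0.012,0.001,0,0,0]]'; python3 -c "
from h import *
avg()"
```

```text
time_s: 19.07
tcp_pos: [0.4868, 0.0758, 0.0497]
ee_rot: [[-0.984, -0.035, 0.172], [-0.051, 0.994, -0.092], [-0.168, -0.099, -0.981]]
wrist_force: [-6.4, 8.0, 1.9]
gripper_width: 0.01
t 19.32 tip [-0.1563  0.0291  0.0693] F [-5.35  7.51] mom 8.68 +- 0.21 [('ctr', np.float64(9.67)), ('corner', np.float64(8.68))] first [ 9.79 -5.94  8.34]
```

```bash
python3 -m creep '[[0,-0.001,-0.003,0,0,0,0],[0,-0.002,-0.005,0.0,0,0,0],[0,-0.003,-0.008,0.0,0,0,0]]'; python3 -c "
from h import *
avg(8)"
```

```text
time_s: 19.57
tcp_pos: [0.4873, 0.0742, 0.0499]
ee_rot: [[-0.984, -0.035, 0.173], [-0.052, 0.995, -0.09], [-0.168, -0.098, -0.981]]
wrist_force: [-6.6, 8.4, -0.1]
gripper_width: 0.001
t 19.92 tip [-0.1559  0.0274  0.0695] F [-5.63  7.64] mom 8.74 +- 0.41 [('ctr', np.float64(9.98)), ('corner', np.float64(8.98))] first [10.53 -6.16  8.79]
```

Holding readings average 8.7–9.0 N, and the readings while moving were about 10 N. Both lie around the 8.5–10 N band, and the wing is about 0.23 rad past the bite. I'll stop here and back off.

```bash
python3 -m creep '[[0,0.005,0.01,0,0,0,0],[0,0.01,0.04,0,0,0,0],[0,0.02,0.07,0,0,0,0],[0,0.02,0.07,-0.06,0,0,0],[0,0.02,0.07,-0.15,0,0,0]]'; python3 -c "
from h import *
tau()"; python3 -m creep '[[0,0,0,-0.13,0,0,0],[0,0,0,-0.26,0,0,0],[0,0,0,-0.38,0,0,0],[0,0,0,-0.5,0,0,0],[0,0,0,-0.5,0,0,0]]'; python3 -c "
from h import *
st();tg2(-.02,.06,.29,0,0)"
```

```text
time_s: 20.33
tcp_pos: [0.4709, 0.0976, 0.0891]
ee_rot: [[-0.985, -0.036, 0.166], [-0.052, 0.994, -0.095], [-0.162, -0.102, -0.981]]
wrist_force: [0.5, -0.4, 0.8]
gripper_width: 0.004
t 20.33 tip [-0.1709  0.0518  0.1087] Ffix [ 0.51 -0.39] Fz 0.76 Mz 0.034 N@72: moment -0.93 geom -0.42
time_s: 20.75
tcp_pos: [0.449, 0.1145, 0.2443]
ee_rot: [[-0.983, -0.036, 0.179], [-0.053, 0.995, -0.087], [-0.175, -0.095, -0.98]]
wrist_force: [0.5, -0.2, -0.4]
gripper_width: 0.005
t 20.75 p [0.449  0.1145 0.2443] fix [-0.1886  0.0677  0.2443] F [ 0.53 -0.24 -0.42] M [0.219 0.221 0.006] g 0.005
shift [-0.5685 -0.024   0.0164] turn [-0.0307  0.056  -0.0028] rows 4.095051994059058 1.6075218748589726
```

```bash
python3 -m creep '[[0,-0.1,-0.024,-0.08,-0.015,0.028,-0.001],[0,-0.25,-0.024,-0.06,-0.031,0.056,-0.003],[0,-0.4,-0.024,0,-0.031,0.056,-0.003],[0,-0.568,-0.024,0.016,-0.031,0.056,-0.003],[0,-0.568,-0.024,0.016,-0.031,0.056,-0.003]]'; python3 -m creep '[[0,0,0,0,0,0,0],[0,0,0,0,0,0,0]]'
python3 - <<'E'
from h import *
import pickle
r.capture('top');st();c=cam('wrist');im=snap('wrist','w14');st();pickle.dump(c,open('c14.pkl','wb'))
cv2.imwrite('pics/w14c.png',cv2.resize(im[0:240,130:430],None,fx=2.6,fy=2.6,interpolation=cv2.INTER_CUBIC))
snap('top','t14',(175,155,375,290),4)
E
```

```text
time_s: 21.17
tcp_pos: [0.6208, 0.115, 0.2681]
ee_rot: [[-0.999, -0.052, -0.002], [-0.052, 0.999, -0.0], [0.002, -0.0, -1.0]]
wrist_force: [-0.1, 0.5, 0.1]
gripper_width: 0.001
time_s: 21.33
tcp_pos: [0.6214, 0.1145, 0.2653]
ee_rot: [[-0.999, -0.05, -0.006], [-0.05, 0.999, -0.002], [0.006, -0.002, -1.0]]
wrist_force: [-0.3, -0.4, -0.9]
gripper_width: 0.003
t 21.38 p [0.6203 0.1146 0.2664] fix [-0.0175  0.0587  0.2664] F [-0.15  0.26 -0.6 ] M [0.008 0.055 0.008] g 0.007
t 21.43 p [0.6199 0.1148 0.2674] fix [-0.018   0.0589  0.2674] F [-0.24 -0.32  0.14] M [-0.059  0.044  0.03 ] g 0.008
```

View pics/w14c.png

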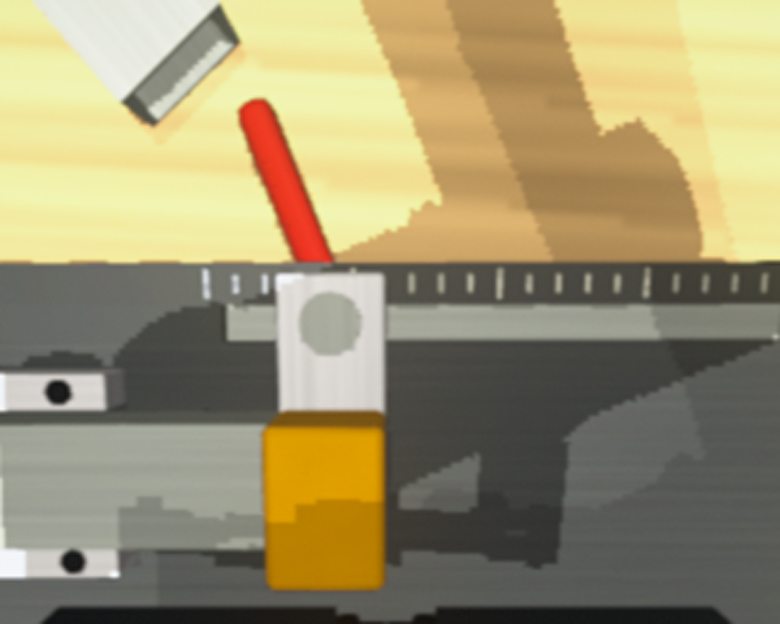

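View pics/t14.png

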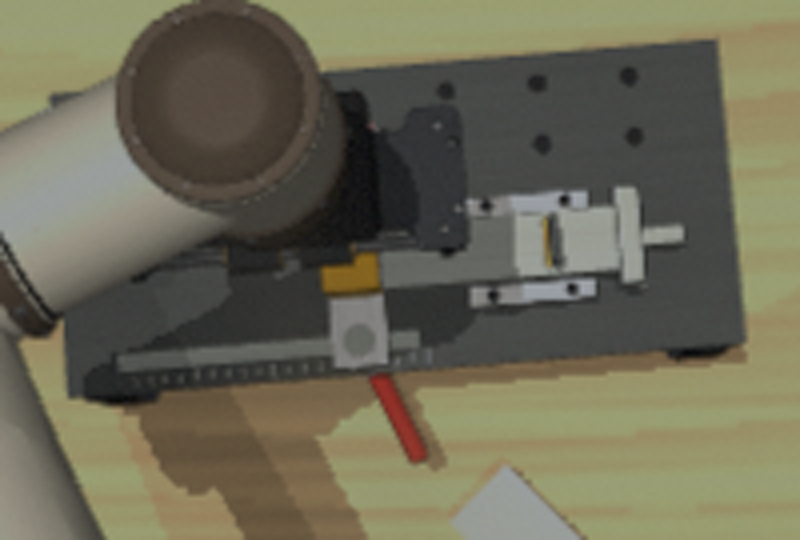

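Run:
```python
from h import *
import pickle; c=pickle.load(open('c14.pkl','rb'))
A=lambda u,v:(u/2.6+130,v/2.6)
a=W2F(onz(c,*A(330,324),.144)); m=W2F(onz(c,*A(300,218),.09)); t=W2F(onz(c,*A(259,112),.09))
print('axis',a[:2],'theta',np.arctan2(-(t[1]-m[1]),-(t[0]-m[0])),np.arctan2(-(t[1]-a[1]),-(t[0]-a[0])))
t8=cv2.imread('pics/t8.png').astype(int);t14=cv2.imread('pics/t14.png').astype(int)
d=np.abs(t8-t14)[180:310,520:700].mean();print('diff nose region',d)
for n in('magnet','driver_grip','nozzle'):
    x=r.recognise('top',n)[:1]; print(n,[(round(q['score'],2),np.round(np.array(q['rect'])*[560,420,560,420]).tolist()) for q in x])
```

```text
axis [-0.07889802  0.04110231] theta 0.3661288595474586 0.3598243109745944
diff nose region 1.3264387464387464
magnet [(0.68, [381.0, 210.0, 409.0, 241.0])]
driver_grip []
nozzle []
```

```bash
python3 -c "
from h import *
print(r.finish_job());st()"
```

```text
the job is handed in; nothing more can be done
None
the job is handed in; nothing more can be done
```

I pushed the yellow stop from behind until the tube was home against the locator. I then turned the near wing from about −0.57 to +0.36 rad, backed off clear of everything and handed the job in at about 21.5 s. No verdict was reported, and I could not measure the clamping force directly.

- **Tube home:** the push force rose from about 6 N to 12–13 N with no further travel. The last top view shows the nose on the locator and the stop on the tail, unchanged by the tightening.
- **Knob:** it bit at about 0.14 rad. The last readings were about 10 N while moving (single noisy samples) and 8.7–9.0 N while holding. Both are close to the 8.5–10 N band for firmly tight. The wing ended about 0.22 rad past the bite, a little short of the 0.25 given in the task.
- **Bystanders:** the magnet was recognised in its starting place. The recogniser did not find the screwdriver or the nozzle in the last top view. The arm covered the nozzle in that view, and I never touched either of them.

Three things went wrong on the way:
- **Fingertips:** they sit about 37 mm short of where the reported TCP puts them, so my first pass slid over the stop without touching it.
- **Joint 6:** at a 20° tilt plus lean it ran into its limit, so I went down to 10°.
- **Torque estimates:** they disagreed by up to 1.5 N in single readings; the averages agreed within about 0.3 N, if the finger's edge is taken as the contact point.

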